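# Fit the two cogs on the drawing machine's splined hub

### The arm

A 7-joint arm with a two-finger parallel gripper is mounted at the origin on the work surface. World frame = base frame: x ahead of the robot, y to its left, z up, the work surface at z = 0. Lengths are in m, angles in rad, forces in N, time in s.
With the tool pointing down it reaches from about 0.35 to 0.9 m from the base axis. Payload 19.9 kg.
Tool frame: the origin (TCP) lies at the very end of the fingers, on their centre line; the grasp point (between the pads) lies arm.hold_point_z behind it (arm.hold_point_z is the distance from the TCP to the grasp point, in m); z points along the fingers, y is the direction in which the jaws open and shut (so a half turn about z gives the same grasp; the last joint's range is limited). The gripper opens to 94 mm and grips with 3 to 60 N. Pads are 16 mm wide; open, the fingers measure 119 mm over their backs; the gripper's body (75 mm by 177 mm) begins 78 mm behind the grasp point.
Start: joints at [1.177, 0.417, -0.01, 1.614, 0.005, 1.111, -0.053], TCP at [0.216, -0.586, 0.205] pointing down, gripper open.
Joint ranges: [-2.81, 2.81], [-0.39, 2.02], [-1.27, 1.25], [0.06, 2.57], [-1.19, 4.33], [0.19, 2], [-2.82, 2.82]. Speed limits (rad/s): [1.89, 1.89, 2.39, 2.39, 3.01, 3.01, 3.01].

### API

Orientations are given as a rotation vector (axis times angle).
In Python, from station import arm, eyes, workorder gives the robot as it stands. The module is installed in compiled form; this text tells all that it offers.
- The arm moves only by the tool step_arm, never from a script. Its arguments are lists of equal length, an entry for each row: "offset": the shift along the tool's x, y, z scaled (see below), a list of three; "turn": the turn about the tool's z scaled (see below). A call has 1 to 10 rows; each row is the pose to reach, as a shift and turn from the pose commanded when the call began, along the tool's axes at that moment; what a row does not reach only later rows make up. The controller multiplies each number of a shift by 0.15 m and each number of a turn by 45 degrees. A row lasts 1/12 s, in which the tool goes at most 41.7 mm and 7.16 degrees, less where a joint would pass 70% of its speed; a pose out of reach is approached as far as the arm can. A call with a number of a shift or a turn outside -1 to 1 is refused whole. A call with a gripper value outside its range is refused whole. "claw" is the closure, from 0 (fully open) to 1 (shut), set as the call begins (left out, the last holds). The fingers move at their own pace and stop on an object; "grip_force" is the grip in N (left out, the last holds). Time passes only in rows, so rows that repeat a pose let the fingers close. It gives the time, the measured TCP pose, the force and the opening at its end, in the units of the state.
- arm.get_state(): the state, without advancing time (a new reading comes with each control period).
- eyes.capture(name): name is "side" or "top" or "wrist"; returns (picture, depth): 480x640x3 uint8, red, green, blue; 480x640 float32, m along the optical axis (not along the pixel's ray), 0 where there is no reading.
- eyes.camera_model(name): a dict with "camera_matrix" (3x3 intrinsics, pixels), "R" (3x3) and "t" (3): a world point X has camera coordinates R X + t; the wrist camera has in their place "T_tool_cam" (4x4, takes a point from camera to tool coordinates, whose origin is the TCP and whose axes are the flange's). Camera axes: x right, y down, z forward; pixel columns grow to the right and rows downward; lengths in m; the calibration is good to about 2 mm. The wrist camera is an equidistant fisheye: a pixel r from the principal point sees the ray r / f radians off the axis. A picture is of the moment at which its call begins: read the wrist's pose just before it. camera_model takes no time and is no camera call.
- workorder.sign_off(): hands the job in, once; it reports no verdict.
The state is a dict: "time": time; "q": joint angles; "joint_vel": joint speeds; "effort": joint torques, N m; "eef_pos": TCP position; "orientation": TCP orientation; "contact_force": force on the tool from outside, world axes, zero at the start; "wrist_torque": the same for the moment, N m; "grip_width": finger opening in m.
Only numpy, scipy, OpenCV 4.12 (cv2) and the standard library are available. Lean on these libraries where they do the work, as an engineer would, in place of code of your own. Each camera call takes 0.05 s, during which the arm holds its last target.

### The job

Fit the two cogs on the drawing machine's upright splined hub, boss up: first the big blue one, then the small yellow one on top of it, each turned so that its white-marked master slot finds the wide orange spline. Slide each cog down the hub in hand until it is fully home, without letting it drop, then let go. Leave everything else on the table where it is.

Things in the scene. Friction and masses are not known exactly. Their poses are not given: they have to be found in the camera images.
- hub: Upright steel splined hub on the machine, fixed, does not turn. Origin: on its axis, on the face of its 60 mm shoulder disc, 34 mm above the table, where the big cog's underside must rest; z up, +x towards the wide orange master spline, 14 mm wide; three more splines every 90 degrees, 6 mm wide. 36.8 mm across spline tips, core 26 mm in diameter. Small cog home: underside at 34 mm.
- hub_top (a point): Top of the hub, on its axis, 70 mm above the shoulder. The splines end at 54 mm; above is only the round core, 26 mm in diameter up to 62 mm, then tapering to the top. A cog set over it is centred first, rests on the spline ends if the slots disagree, and slides down when they agree (1.8 mm play each side of a spline, 1.3 mm round the core).
- machine: Drawing machine, fixed: plywood bed 170 x 190 mm, 30 mm high. Origin: centre of the bed's underside, directly below the hub's axis; its yaw is independent of the hub's. A low brass pinion, 40 mm in diameter, top 48 mm above the table, at x = -58, y = -69 mm in its frame; a low crank on its -x side.
- column_top (a point): Top of the machine's upright steel column (14 mm in diameter, 22 mm at its foot), 190 mm above the table, at x = +66, y = +78 mm in the machine's frame, 102 mm from the hub's axis. From here a thin pen arm runs 84 mm level and straight away from the hub, with a hanging pen at its end.
- big_cog: Big blue cog, 144 mm over the teeth, lying boss up on a 3 mm cork mat, left or right. Plate 10 mm thick. Bore 28.6 mm round, right through, with four slots every 90 degrees, 40 mm across: the master, 17.6 mm wide, at the cog's +x, and three of 9.6 mm. A white line on plate and collar marks the master. About 300 g, varies 40 %. Origin: centre of the underside, z up.
- big_collar (a point): Top centre of the big blue cog's collar (boss), the place to grip: bare aluminium, sixteen-sided, 54 mm across flats; one pair of flats faces along the cog's own x, the others every 22.5 degrees. This point is 34 mm above the cog's underside, 24 mm above its plate. Same axes as the cog.
- small_cog: Small yellow cog, 104 mm over the teeth, lying boss up on a 3 mm cork mat, left or right. Plate 10 mm thick. Bore 28.6 mm round, right through, with four slots every 90 degrees, 40 mm across: the master, 17.6 mm wide, at the cog's +x, and three of 9.6 mm. A white line on plate and collar marks the master. About 200 g, varies 40 %. Origin: centre of the underside, z up.
- small_collar (a point): Top centre of the small yellow cog's collar (boss), the place to grip: bare aluminium, sixteen-sided, 54 mm across flats; one pair of flats faces along the cog's own x, the others every 22.5 degrees. This point is 34 mm above the cog's underside, 24 mm above its plate. Same axes as the cog.
- bottle: Closed clear water bottle, blue cap, 60 mm diameter, 175 mm tall, standing on the table within about 150 mm of the left mat's centre. Bystander. Origin: centre of its underside.
- cup: Open clear plastic cup, 76 mm across the rim, 85 mm tall, on the far side of the left mat. Bystander. Origin: centre of its underside.
- brush_jar: Terracotta jar of upright brushes, 60 mm diameter, 180 mm tall with the brushes, standing within about 150 mm of the right mat's centre. Bystander. Origin: centre of its underside.
- paint_jar: Closed red paint jar with white cap, 64 mm diameter, 75 mm tall, on the far side of the right mat. Bystander. Origin: centre of its underside.
- spare_cog: Red spare cog of another machine, 100 mm diameter, 24 mm tall, without spline slots, lying beyond the machine. Bystander. Origin: centre of its underside.
- tape: Green roll of tape lying flat, 90 mm diameter, 25 mm tall, beyond the machine to its right. Bystander. Origin: centre of its underside.
- brush: Loose flat paint brush, 190 mm long, lying on the table near the robot. Bystander.

How it is judged:
By the outcome, as a careful person would: the job done as asked, in the order asked, and still so for the second after the job is handed in, with the robot touching nothing.
It also fails if it takes over 64 s, if anything falls off the work surface, if the arm or the gripper's body presses on something with over 40 N, if the wrist force passes 120 N, or if a joint passes its speed limit or range.

## Working session

There is one attempt and no reset: what is moved stays moved. The work goes in short steps, Python scripts to look and compute and a tool call to move; the robot and the scene stay as the last step left them, time stands still between calls to the robot, and variables do not carry over. Pictures are saved under pics/ and viewed, and the job is handed in when it is done.

Besides the shell and the picture viewer there is one more tool, called after "Request:" as name([rows], argument=value, ...), one row to a line, values as JSON. step_arm: Moves the arm, as the interface text tells. Its arguments: {"type":"object","properties":{"offset":{"type":"array","items":{"type":"array","items":{"type":"number","minimum":-1,"maximum":1}}},"turn":{"type":"array","items":{"type":"number","minimum":-1,"maximum":1}},"claw":{"type":"number"},"grip_force":{"type":"number"}},"required":["offset","turn"]}

```bash
mkdir -p pics; cat > h.py <<'E'
from station import arm, eyes, workorder
import numpy as np, cv2
from scipy.spatial.transform import Rotation as Rn
def save(n,im): cv2.imwrite('pics/'+n,im[:,:,::-1])
E
python3 - <<'E'
from h import *
s=arm.get_state();print(s);print(arm.hold_point_z)
for n in ['side','top']:
    im,d=eyes.capture(n);save(n+'0.png',im);np.savez('pics/'+n+'0.npz',im=im,d=d);print(n,eyes.camera_model(n))
print(eyes.camera_model('wrist'))
E
```

```text
{'time': 0.0, 'q': array([ 1.17649979,  0.41798524, -0.01031592,  1.61414556,  0.0046664 ,
        1.11072357, -0.05302809]), 'joint_vel': array([-0.00028394, -0.0007608 , -0.00136608, -0.000368  ,  0.00142688,
        0.00055879, -0.00055845]), 'effort': array([-7.44015924e-04, -8.51241946e+01,  6.38381001e-01, -4.25984716e+01,
       -4.88190260e-02,  1.86938531e-02,  8.21396156e-05]), 'eef_pos': array([ 0.21582747, -0.58615321,  0.20483023]), 'orientation': array([-3.09165970e+00, -5.51054463e-01,  4.28529633e-04]), 'contact_force': array([0.46189617, 0.24117315, 0.87916987]), 'wrist_torque': array([ 0.00086816,  0.0009802 , -0.04087239]), 'grip_width': 0.0938282759670855}
0.0188
side {'camera_matrix': array([[458.84247791,   0.        , 324.97382474],
       [  0.        , 458.84247791, 239.37915447],
       [  0.        ,   0.        ,   1.        ]]), 'R': array([[-0.89326801, -0.44950757,  0.00389963],
       [-0.3274908 ,  0.64480301, -0.69063656],
       [ 0.30793187, -0.61820064, -0.72319149]]), 't': array([0.47312214, 0.24386226, 0.97251273])}
top {'camera_matrix': array([
[... 180 characters left out ...]
97262, -0.0039822 ],
       [-0.98226904,  0.00687343, -0.1873507 ],
       [ 0.18737294,  0.00274294, -0.98228502]]), 't': array([-0.0040723 ,  0.55127351,  1.47127232])}
{'camera_matrix': array([[371.64829954,   0.        , 321.09559327],
       [  0.        , 371.64829954, 239.66079502],
       [  0.        ,   0.        ,   1.        ]]), 'T_tool_cam': array([[-4.26745189e-05, -9.68734816e-01, -2.48098478e-01,
         7.09794452e-02],
       [ 9.99999997e-01, -2.59116369e-05, -7.08308016e-05,
         3.62006182e-04],
       [ 6.21876259e-05, -2.48098480e-01,  9.68734814e-01,
        -1.80507879e-01],
       [ 0.00000000e+00,  0.00000000e+00,  0.00000000e+00,
         1.00000000e+00]])}
```

View pics/top0.png

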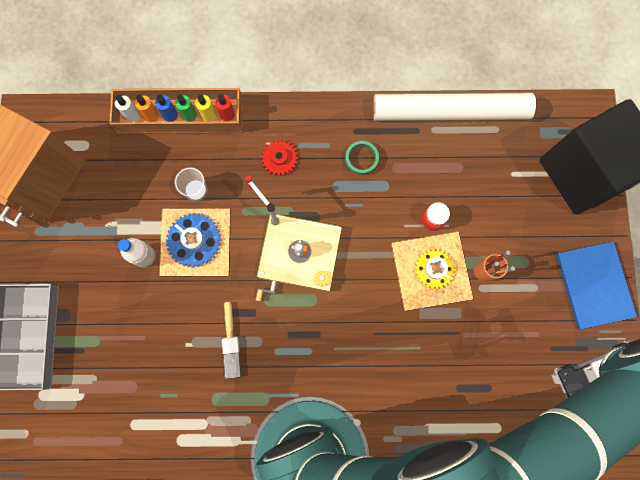

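View pics/side0.png

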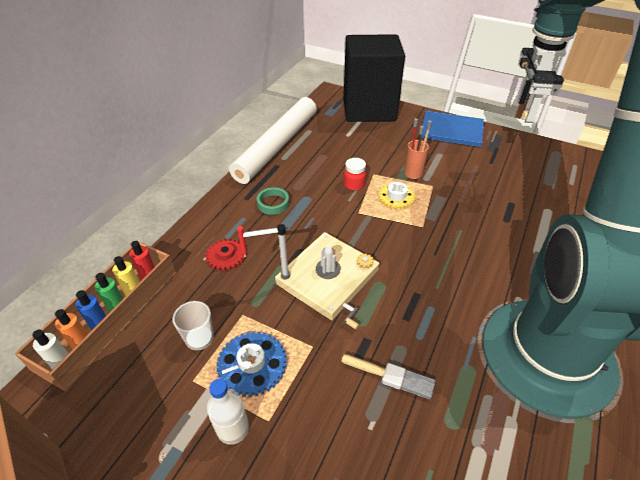

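The top view shows the blue cog at about (193,239), the hub at (300,250), the yellow cog at (436,268), and the column at (272,215). I'll zoom in on each.

```bash
python3 - <<'E'
from h import *
z=np.load('pics/top0.npz');im=z['im'];d=z['d']
c=[(193,239),(300,250),(436,268)]
out=np.hstack([cv2.resize(im[y-35:y+35,x-35:x+35],(266,266),interpolation=cv2.INTER_CUBIC) for x,y in c])
save('topz.png',out)
z=np.load('pics/side0.npz');im=z['im']
c=[(251,362),(328,265),(397,193)]
out=np.hstack([cv2.resize(im[y-38:y+38,x-38:x+38],(266,266),interpolation=cv2.INTER_CUBIC) for x,y in c])
save('sidez.png',out)
cm=eyes.camera_model('top')
def ray(cm,u,v,h):
    K=cm['camera_matrix'];R=cm['R'];t=cm['t'];C=-R.T@t
    r=R.T@np.linalg.inv(K)@np.array([u,v,1]);return C+r*(h-C[2])/r[2]
for n,u,v,h in [('big',193,239,.037),('hub',298,247,.104),('small',436,268,.037),('bottle',126,244,.175),('brushjar',495,260,.1)]:print(n,ray(cm,u,v,h))
E
```

```text
big [0.54144503 0.29965462 0.037     ]
hub [0.50748622 0.02745484 0.104     ]
small [ 0.46204679 -0.32218858  0.037     ]
bottle [0.50548965 0.4275653  0.175     ]
brushjar [ 0.47259206 -0.45435746  0.1       ]
```

View pics/topz.png

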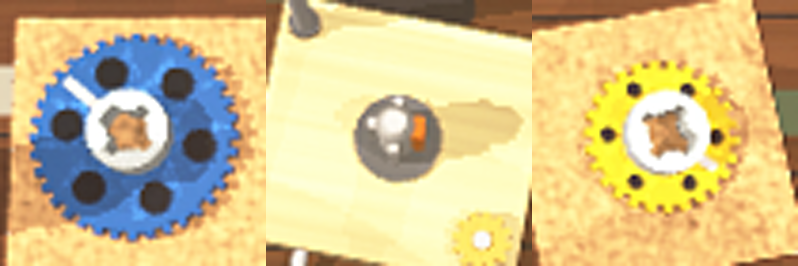

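View pics/sidez.png

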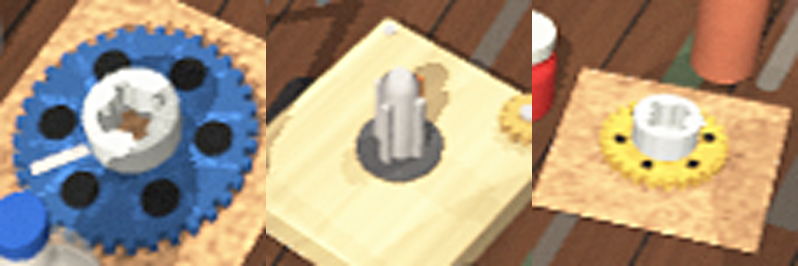

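```bash
cat >> h.py <<'E'
def pose():
    s=arm.get_state();return s,np.array(s['eef_pos']),Rn.from_rotvec(s['orientation']).as_matrix()
def plan(p,yaw=None):
    s,x,R=pose()
    o=R.T@(np.array(p)-x)/.15
    cy=np.degrees(np.arctan2(R[1,0],R[0,0]))
    t=0
    if yaw is not None: t=-(yaw-cy)
    print('pos',x.round(4),'yaw',round(cy,2),'tilt',np.degrees(np.arccos(-R[2,2])).round(2),'F',s['contact_force'].round(1),'w',round(s['grip_width'],4),'t',round(s['time'],2),'q7',s['q'][6].round(2))
    print('offset',o.round(3),'mm',(R.T@(np.array(p)-x)*1000).round(1),'turn',round(t/45,3),'deg',round(t,1))
def ray(cm,u,v,h):
    K=cm['camera_matrix'];R=cm['R'];t=cm['t'];C=-R.T@t
    r=R.T@np.linalg.inv(K)@np.array([u,v,1]);return C+r*(h-C[2])/r[2]
def wristshot(name):
    s,x,R=pose();im,d=eyes.capture('wrist');save(name+'.png',im);np.savez('pics/'+name+'.npz',im=im,d=d,x=x,R=R);return im,d,x,R
CM=eyes.camera_model('wrist')
def wray(u,v,h,x,R):
    K=CM['camera_matrix'];T=CM['T_tool_cam'];f=K[0,0];a=np.array([u-K[0,2],v-K[1,2]]);r=np.hypot(*a);th=r/f
    dc=np.array([*(a/max(r,1e-9)*np.sin(th)),np.cos(th)])
    C=x+R@T[:3,3];dw=R@T[:3,:3]@dc
    return C+dw*(h-C[2])/dw[2]
def wproj(P,x,R):
    K=CM['camera_matrix'];T=CM['T_tool_cam'];c=T[:3,:3].T@(R.T@(np.array(P)-x)-T[:3,3])
    th=np.arctan2(np.hypot(c[0],c[1]),c[2]);n=c[:2]/np.hypot(c[0],c[1])
    return K[:2,2]+n*th*K[0,0]
E
python3 - <<'E'
from h import *
plan([.216,-.586,.33]);plan([.462,-.322,.33])
cm=eyes.camera_model('top')
print(ray(cm,272,207,.19))
E
```

```text
pos [ 0.2159 -0.5862  0.2049] yaw 20.22 tilt 0.06 F [-1.   1.3  0.3] w 0.0941 t 0.1 q7 -0.05
offset [ 0.001 -0.002 -0.834] mm [   0.2   -0.3 -125.1] turn 0.0 deg 0
pos [ 0.2159 -0.5862  0.2049] yaw 20.22 tilt 0.06 F [-1.   1.3  0.3] w 0.0941 t 0.1 q7 -0.05
offset [ 2.148 -1.087 -0.833] mm [ 322.3 -163.  -125. ] turn 0.0 deg 0
[0.58827245 0.08571561 0.19      ]
```

Request:
step_arm([
  [0,0,-0.4],
  [0,0,-0.83],
  [0.3,-0.15,-0.83],
  [0.6,-0.3,-0.83],
  [0.8,-0.4,-0.83],
  [1,-0.5,-0.83],
], turn=[0,0,0,0,0,0])

```text
time: 0.6
eef_pos: [0.3237, -0.4715, 0.3304]
orientation: [3.092, 0.55, 0.001]
contact_force: [0.9, -1.2, -0.4]
grip_width: 0.0942
```

Request:
step_arm([
  [0.25,-0.13,0],
  [0.5,-0.26,0],
  [0.75,-0.4,0],
  [1,-0.55,0],
  [1,-0.55,0],
], turn=[0,0,0,0,0])

```text
time: 1.02
eef_pos: [0.4396, -0.337, 0.3295]
orientation: [-3.089, -0.564, -0.002]
contact_force: [0.5, 0.9, -0.3]
grip_width: 0.094
```

```bash
python3 - <<'E'
from h import *
plan([.462,-.322,.33])
wristshot('w1')
E
```

```text
pos [ 0.4396 -0.337   0.3295] yaw 20.71 tilt 0.13 F [ 0.5  0.9 -0.3] w 0.094 t 1.02 q7 -0.65
offset [ 0.175 -0.041 -0.003] mm [26.2 -6.1 -0.5] turn 0.0 deg 0
```

View pics/w1.png

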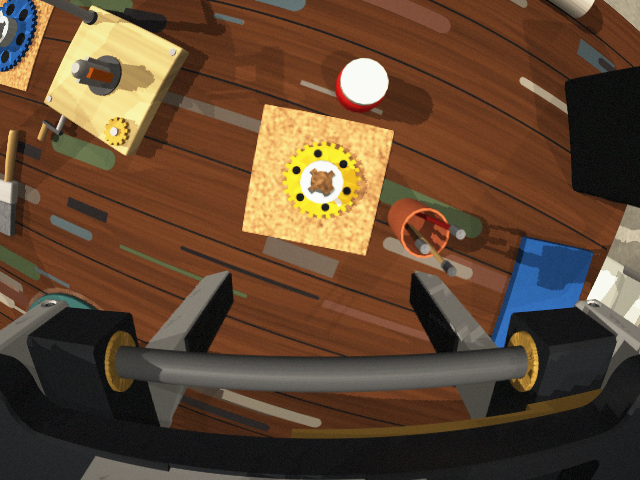

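The wrist view shows the yellow cog at (322,181), with its white line going down-right towards about (342,207), and the brush jar at (420,228). I'll measure from this.

```bash
cat >> h.py <<'E'
def cogmeas(name,color,hz_plate=.013,hz_top=.037,box=None):
    z=np.load('pics/'+name+'.npz');im=z['im'];x=z['x'];R=z['R']
    hsv=cv2.cvtColor(im,cv2.COLOR_RGB2HSV)
    if color=='y': m=cv2.inRange(hsv,(22,190,120),(35,255,255))
    else: m=cv2.inRange(hsv,(100,120,60),(125,255,255))
    u0,v0,u1,v1=box
    k=np.zeros_like(m);k[v0:v1,u0:u1]=255;m&=k
    n,l,st,ce=cv2.connectedComponentsWithStats(m)
    i=1+np.argmax(st[1:,4]);mm=(l==i).astype(np.uint8)
    cs,_=cv2.findContours(mm,cv2.RETR_EXTERNAL,cv2.CHAIN_APPROX_NONE)
    hull=cv2.convexHull(max(cs,key=cv2.contourArea))[:,0]
    P=np.array([wray(u,v,hz_plate,x,R)[:2] for u,v in hull])
    c,r=cv2.minEnclosingCircle((P*1000).astype(np.float32))
    A=np.c_[2*P,np.ones(len(P))];s=np.linalg.lstsq(A,(P**2).sum(1),rcond=None)[0]
    print('plate minc',np.round(c,1),round(r,1),'fit',(s[:2]*1000).round(1))
    # white pixels inside the hull
    hm=np.zeros_like(m);cv2.fillConvexPoly(hm,hull,255)
    w=cv2.inRange(hsv,(0,0,190),(180,60,255))&hm
    ct=np.array([*s[:2],hz_top])
    vs,us=np.nonzero(w)
    Q=np.array([wray(u,v,hz_plate,x,R)[:2] for u,v in zip(us,vs)])-s[:2]
    rr=np.hypot(*Q.T); sel=(rr>.032)&(rr<r/1000-.003)
    print('line px',sel.sum(), 'yaw',np.degrees(np.arctan2(*Q[sel].mean(0)[::-1])).round(1), 'spread',np.degrees(np.arctan2(*Q[sel].T[::-1])).round(0)[::4])
    # collar top: white region
    T=np.array([wray(u,v,hz_top,x,R)[:2] for u,v in zip(us,vs)])
    d=np.hypot(*(T-s[:2]).T)<.032
    h2=cv2.convexHull((T[d]*1000).astype(np.float32)); print('collar',np.round(cv2.minEnclosingCircle(h2),1) if 0 else cv2.minEnclosingCircle(h2))
    return s
E
python3 - <<'E'
from h import *
cogmeas('w1','y',box=(260,120,390,240))
z=np.load('pics/w1.npz');im=z['im'];save('w1z.png',cv2.resize(im[130:240,265:385],None,fx=5,fy=5,interpolation=cv2.INTER_CUBIC))
E
```

```text
plate minc [ 464.5 -327.8] 51.8 fit [ 464.5 -327.7]
line px 32 yaw -122.1 spread [-118. -125. -118. -121. -124. -125. -119. -121.]
collar ((463.208984375, -329.6859436035156), 29.575714111328125)
```

View pics/w1z.png

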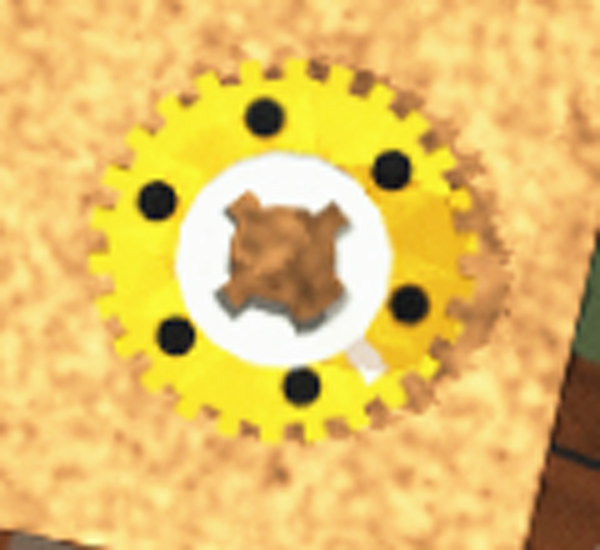

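The yellow cog is measured at (464.5, -327.7) mm, yaw about -122°. Next I'll go over the hub.

```bash
python3 - <<'E'
from h import *
plan([.47,0.01,.36])
E
```

```text
pos [ 0.438  -0.3392  0.3294] yaw 20.61 tilt 0.08 F [ 1.  -0.2  0. ] w 0.094 t 1.07 q7 -0.64
offset [ 1.019 -2.104 -0.201] mm [ 152.8 -315.7  -30.2] turn 0.0 deg 0
```

Request:
step_arm([
  [0.1,-0.2,-0.2],
  [0.2,-0.4,-0.2],
  [0.3,-0.6,-0.2],
  [0.4,-0.8,-0.2],
  [0.5,-1,-0.2],
], turn=[0,0,0,0,0])

```text
time: 1.48
eef_pos: [0.4532, -0.1759, 0.3595]
orientation: [3.093, 0.55, -0.0]
contact_force: [1.3, 0.2, -0.1]
grip_width: 0.094
```

Request:
step_arm([
  [0.1,-0.2,0],
  [0.2,-0.4,0],
  [0.3,-0.6,0],
  [0.4,-0.8,0],
  [0.5,-1,0],
  [0.5,-1,0],
  [0.5,-1,0],
], turn=[0,0,0,0,0,0,0])

```text
time: 2.07
eef_pos: [0.4721, -0.0094, 0.3594]
orientation: [-3.092, -0.555, 0.0]
contact_force: [-0.5, -0.1, -0.6]
grip_width: 0.0939
```

```bash
python3 - <<'E'
from h import *
plan([.47,0.01,.36])
im,_,x,R=wristshot('w2')
print(wproj([.507,.027,.034],x,R),wproj([.541,.3,.013],x,R))
E
```

```text
pos [ 0.4721 -0.0094  0.3594] yaw 20.34 tilt 0.02 F [-0.5 -0.1 -0.6] w 0.0939 t 2.07 q7 -1.28
offset [ 0.031 -0.126 -0.004] mm [  4.7 -18.9  -0.6] turn 0.0 deg 0
[304.67918953 165.31209136] [144.51454459  88.02146893]
```

View pics/w2.png

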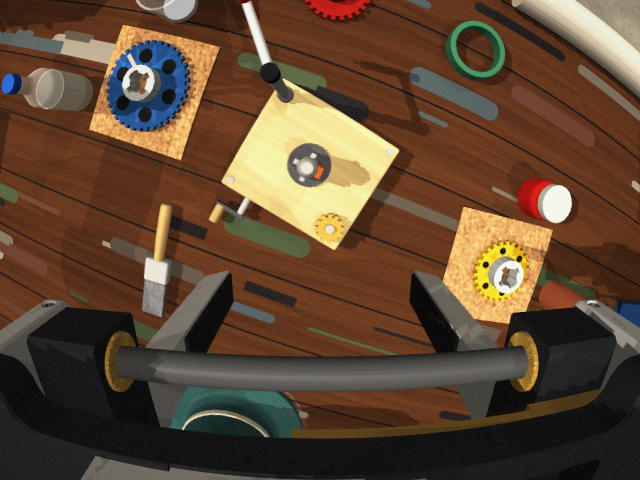

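The hub's shoulder disc is at (310,165) with the orange spline at (320,173). The blue cog is at (148,84) and the column top at (270,73).

```bash
cat > hub.py <<'E'
from h import *
import sys
def hub(name,c,r=45):
    z=np.load('pics/'+name+'.npz');im=z['im'];x=z['x'];R=z['R'];u0,v0=c
    hsv=cv2.cvtColor(im,cv2.COLOR_RGB2HSV)
    k=np.zeros(im.shape[:2],np.uint8);cv2.circle(k,c,r,255,-1)
    o=cv2.inRange(hsv,(4,170,110),(16,255,255))&k
    # non-wood: low saturation
    g=(cv2.inRange(hsv,(0,0,0),(180,70,150))|o)&k
    g=cv2.morphologyEx(g,cv2.MORPH_CLOSE,np.ones((7,7)))
    n,l,st,ce=cv2.connectedComponentsWithStats(g);i=1+np.argmax(st[1:,4])
    cs,_=cv2.findContours((l==i).astype(np.uint8),cv2.RETR_EXTERNAL,cv2.CHAIN_APPROX_NONE)
    hull=cv2.convexHull(max(cs,key=cv2.contourArea))[:,0]
    P=np.array([wray(u,v,.034,x,R)[:2] for u,v in hull])
    print('disc',cv2.minEnclosingCircle((P*1000).astype(np.float32)))
    A=np.c_[2*P,np.ones(len(P))];s=np.linalg.lstsq(A,(P**2).sum(1),rcond=None)[0]
    print('fit',(s[:2]*1000).round(1),(np.sqrt(s[2]+s[0]**2+s[1]**2)*1000).round(1))
    vs,us=np.nonzero(o);print('orange',len(us),us.mean(),vs.mean())
    v=im.copy();cv2.polylines(v,[hull.reshape(-1,1,2)],True,(0,255,0),1)
    u0,v0=c
    save(name+'z.png',cv2.resize(np.hstack([im[v0-r:v0+r,u0-r:u0+r],v[v0-r:v0+r,u0-r:u0+r]]),(800,400),interpolation=cv2.INTER_CUBIC))
if __name__=='__main__':
    hub('w2',(310,165))
    cogmeas('w2','b',box=(90,30,210,140))
E
python3 hub.py
```

```text
disc ((509.754150390625, 21.934526443481445), 29.507057189941406)
fit [509.7  22.1] 29.2
orange 72 318.8888888888889 171.51388888888889
plate minc [546.5 300.7] 72.1 fit [546.5 300.8]
line px 191 yaw 69.5 spread [ 50.  50.  50.  51.  52.  53.  54.  55.  56.  49.  50.  51.  52.  43.
  32.  53.  44.  56.  47.  60.  51.  63.  55.  66.  59.  68.  73.  77.
  72.  75.  78.  82.  85.  88.  91.  88.  92.  95.  93.  97.  99.  99.
 102. 104. 104. 106. 108. 111.]
collar ((549.859375, 302.4267883300781), 28.22474479675293)
```

View pics/w2z.png

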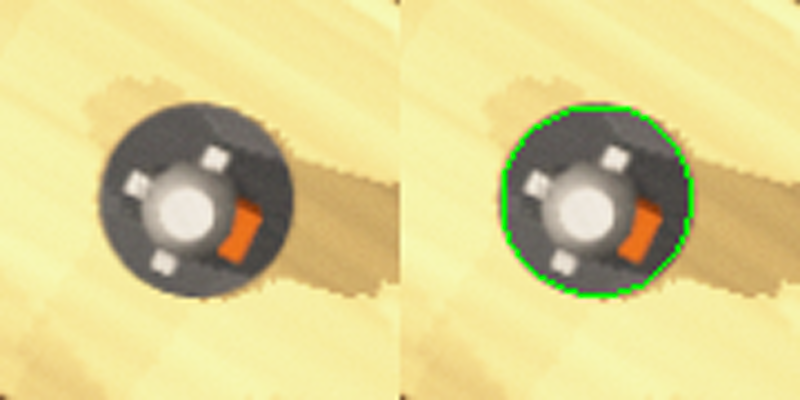

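```bash
python3 - <<'E'
from h import *
z=np.load('pics/w2.npz');x=z['x'];R=z['R']
P={}
for n,u,v in [('top',215,158),('left',137,186),('bot',163,263),('or',240,232),('dome',186,213)]:
    P[n]=wray(265+u/4.4444-.5,120+v/4.4444-.5,.088 if n!='dome' else .104,x,R)[:2]*1000;print(n,P[n].round(1))
d=P['bot']-P['top'];print('yaw a',np.degrees(np.arctan2(*d[::-1]))+90)
d=P['or']-P['left'];print('yaw b',np.degrees(np.arctan2(*d[::-1])))
print('mid',(P['bot']+P['top'])/2,(P['or']+P['left'])/2)
t=np.load('pics/top0.npz')['im']
cm=eyes.camera_model('top')
hsv=cv2.cvtColor(t,cv2.COLOR_RGB2HSV)
g=cv2.inRange(hsv,(0,0,0),(180,80,140));k=np.zeros_like(g);cv2.circle(k,(300,251),14,255,-1);g&=k
cs,_=cv2.findContours(g,cv2.RETR_EXTERNAL,cv2.CHAIN_APPROX_NONE);h=cv2.convexHull(max(cs,key=cv2.contourArea))[:,0]
Q=np.array([ray(cm,u,v,.034)[:2]*1000 for u,v in h],np.float32);print('topcam disc',cv2.minEnclosingCircle(Q))
for c,lo,hi,uv in [('b',(100,120,60),(125,255,255),(193,239)),('y',(22,190,120),(35,255,255),(436,268))]:
    m=cv2.inRange(hsv,lo,hi);k=np.zeros_like(m);cv2.circle(k,uv,36 if c=='b' else 27,255,-1);m&=k
    vs,us=np.nonzero(m);h=cv2.convexHull(np.c_[us,vs].astype(np.int32))[:,0]
    Q=np.array([ray(cm,u,v,.013)[:2]*1000 for u,v in h],np.float32);print(c,cv2.minEnclosingCircle(Q))
E
```

```text
top [525.5  20.7]
left [511.1  38. ]
bot [493.6  24.1]
or [508.9   7.3]
dome [509.7  22.6]
yaw a 263.8891514237613
yaw b -94.1553747400501
mid [509.56440397  22.42135036] [509.9685739   22.66845102]
topcam disc ((508.7359313964844, 16.51383399963379), 20.869169235229492)
b ((545.9156494140625, 305.2554626464844), 71.33206939697266)
y ((463.39495849609375, -322.9623107910156), 51.920162200927734)
```

Request:
step_arm([
  [0.06,-0.08,0],
  [0.12,-0.16,0],
  [0.18,-0.25,0],
  [0.24,-0.34,0],
  [0.3,-0.43,0],
  [0.35,-0.51,0],
  [0.39,-0.58,0],
], turn=[-0.15,-0.3,-0.45,-0.6,-0.75,-0.9,-1])

```text
time: 2.7
eef_pos: [0.4975, 0.0908, 0.3593]
orientation: [-2.642, -1.699, 0.001]
contact_force: [-0.5, 0.1, 0.3]
grip_width: 0.0941
```

Request:
step_arm([
  [0.1,-0.02,0],
  [0.2,-0.04,0],
  [0.3,-0.06,0],
  [0.4,-0.08,0],
  [0.5,-0.1,0],
  [0.6,-0.12,0],
  [0.69,-0.14,0],
], turn=[-0.15,-0.3,-0.45,-0.6,-0.75,-0.9,-1])

```text
time: 3.28
eef_pos: [0.5222, 0.1933, 0.3591]
orientation: [-1.792, -2.58, 0.001]
contact_force: [0.5, -0.7, -0.0]
grip_width: 0.0939
```

Request:
step_arm([
  [0.1,0.07,0.1],
  [0.2,0.14,0.2],
  [0.35,0.23,0.3],
  [0.5,0.33,0.4],
  [0.59,0.39,0.4],
  [0.59,0.39,0.4],
  [0.59,0.39,0.4],
], turn=[-0.15,-0.3,-0.45,-0.6,-0.66,-0.66,-0.66])

```text
time: 3.87
eef_pos: [0.5463, 0.2967, 0.2987]
orientation: [-1.078, -2.949, 0.001]
contact_force: [0.2, -0.1, -0.1]
grip_width: 0.0941
```

```bash
python3 - <<'E'
from h import *
plan([.546,0.301,.30],140)
im,_,x,R=wristshot('w3')
E
```

```text
pos [0.5463 0.2967 0.2987] yaw 139.83 tilt 0.09 F [ 0.2 -0.1 -0.1] w 0.0941 t 3.87 q7 0.06
offset [ 0.02   0.02  -0.009] mm [ 3.   3.1 -1.3] turn -0.004 deg -0.2
```

View pics/w3.png

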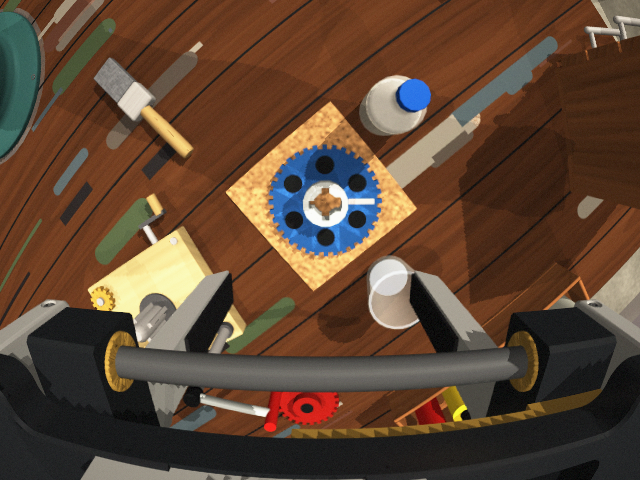

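```bash
python3 - <<'E'
from h import *
cogmeas('w3','b',box=(250,130,390,265))
z=np.load('pics/w3.npz');im=z['im'];x=z['x'];R=z['R']
hsv=cv2.cvtColor(im,cv2.COLOR_RGB2HSV)
m=cv2.inRange(hsv,(0,0,190),(180,70,255));k=np.zeros_like(m);k[190:215,351:380]=255;m&=k
vs,us=np.nonzero(m);(vx,vy,a,b)=cv2.fitLine(np.c_[us,vs].astype(np.float32),cv2.DIST_L2,0,.01,.01).ravel()
print(vx,vy,a,b,len(us))
p=wray(a-8*vx,b-8*vy,.013,x,R);q=wray(a+8*vx,b+8*vy,.013,x,R);print('yaw',np.degrees(np.arctan2(*(q-p)[:2][::-1])))
for n,u,v,h in [('cup base',392,303,0.0),('cup rim',389,278,.085),('bottle cap',414,95,.175),('column',192,397,.19),('linemid',a,b,.013)]:print(n,wray(u,v,h,x,R).round(4))
save('w3z.png',cv2.resize(im[140:270,255:395],None,fx=4.5,fy=4.5,interpolation=cv2.INTER_CUBIC))
E
```

```text
plate minc [546.4 301.5] 71.7 fit [546.4 301.4]
line px 148 yaw 45.8 spread [ 54.  55.  54.  54.  53.  53.  53.  52.  52.  52.  52.  52.  52.  50.
  50.  50.  50.  50.  50.  48.  48.  49.  49.  49.  49.  46.  46.  47.
  47.  48.  48.  44.  45.  46. -56. -44. -35.]
collar ((548.7228393554688, 302.70751953125), 29.58349609375)
0.9994121 -0.034283802 362.56293 201.21854 151
yaw 52.25083048847158
cup base [0.7207 0.2802 0.    ]
cup rim [0.6523 0.3073 0.085 ]
bottle cap [0.5056 0.4298 0.175 ]
column [0.5888 0.0875 0.19  ]
linemid [0.5772 0.3381 0.013 ]
```

View pics/w3z.png

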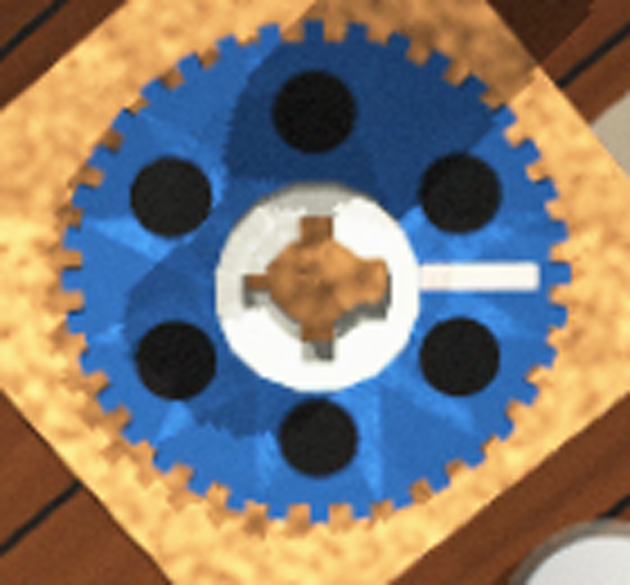

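The white line lies along the jaw axis at yaw 50°. The blue cog centre is (546.4, 301.3) in both wrist views, so I'll descend.

Request:
step_arm([
  [0.02,0.02,0.2],
  [0.03,0.02,0.45],
  [0.03,0.02,0.7],
  [0.03,0.02,0.9],
  [0.03,0.02,1],
  [0.03,0.02,1],
], turn=[-0.01,-0.01,-0.01,-0.01,-0.01,-0.01])

```text
time: 4.42
eef_pos: [0.5437, 0.2999, 0.1465]
orientation: [-1.069, -2.952, 0.006]
contact_force: [-0.2, -0.2, 0.5]
grip_width: 0.094
```

```bash
python3 - <<'E'
from h import *
plan([.5464,0.3013,.0155],140.5)
wristshot('w4')
E
```

```text
pos [0.5437 0.2999 0.1465] yaw 140.18 tilt 0.26 F [-0.2 -0.2  0.5] w 0.094 t 4.42 q7 -0.03
offset [-0.009  0.023  0.873] mm [ -1.3   3.5 131. ] turn -0.007 deg -0.3
```

View pics/w4.png

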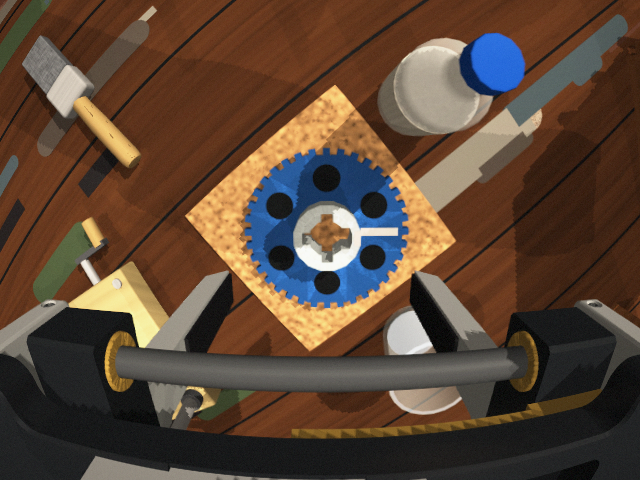

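```bash
python3 - <<'E'
from h import *
s=cogmeas('w4','b',box=(220,130,430,325))
z=np.load('pics/w4.npz');im=z['im'];x=z['x'];R=z['R']
print((R.T@(np.array([*s[:2],.013])-x)*1000).round(1))
E
```

```text
plate minc [546.4 301.5] 71.9 fit [546.4 301.6]
line px 516 yaw 21.9 spread [ 56.  55.  55.  54.  54.  54.  54.  53.  53.  54.  54.  53.  53.  53.
  53.  53.  52.  52.  52.  52.  52.  52.  52.  52.  52.  52.  51.  51.
  51.  51.  51.  51.  51.  51.  51.  49.  49.  50.  50.  50.  50.  50.
  50.  48.  48.  48.  48.  49.  49.  49.  49.  49.  46.  47.  47.  47.
  47.  48.  48.  48.  48.  45.  45.  46.  46.  46.  47.  47.  47.  24.
  17.  13.  11.   9. -86. -86.   6. -81.   5.  -1. -79.  -3. -77.  -7.
  -2. -70.  -6. -72. -66. -10. -71. -66. -16. -10. -68. -62. -56. -18.
 -13. -64. -59. -53. -29. -23. -17. -62. -57. -51. -45. -39. -32. -26.
 -20. -58. -52. -46. -40. -34. -28. -22. -52. -46. -40. -34. -28. -50.
 -44. -39. -33.]
collar ((550.2310180664062, 302.61419677734375), 29.53778076171875)
[ -1.1   3.6 133.5]
```

Request:
step_arm([
  [-0.01,0.02,0.2],
  [-0.01,0.02,0.4],
  [-0.01,0.02,0.6],
  [-0.01,0.02,0.75],
  [-0.01,0.02,0.84],
  [-0.01,0.02,0.87],
  [-0.01,0.02,0.87],
  [-0.01,0.02,0.87],
], turn=[-0.01,-0.01,-0.01,-0.01,-0.01,-0.01,-0.01,-0.01])

```text
time: 5.13
eef_pos: [0.5482, 0.3046, 0.0208]
orientation: [1.054, 2.958, 0.002]
contact_force: [0.1, 0.5, 0.4]
grip_width: 0.0937
```

```bash
python3 - <<'E'
from h import *
plan([.5464,0.3013,.0155],140.5)
E
```

```text
pos [0.5482 0.3046 0.0208] yaw 140.78 tilt 0.12 F [0.1 0.5 0.4] w 0.0937 t 5.13 q7 -0.11
offset [-0.005 -0.025  0.035] mm [-0.7 -3.7  5.3] turn 0.006 deg 0.3
```

```bash
python3 - <<'E'
from h import *
plan([.5464,0.3013,.0155],140.5)
wristshot('w5')
plan([.5464,0.3013,.0155],140.5)
s=cogmeas('w5','b',box=(150,130,500,425))
E
```

```text
pos [0.5482 0.3046 0.0208] yaw 140.78 tilt 0.12 F [0.1 0.5 0.4] w 0.0937 t 5.13 q7 -0.11
offset [-0.005 -0.025  0.035] mm [-0.7 -3.7  5.3] turn 0.006 deg 0.3
pos [0.5482 0.3048 0.0209] yaw 140.79 tilt 0.13 F [ 0.5  0.2 -0.6] w 0.0941 t 5.18 q7 -0.11
offset [-0.005 -0.026  0.036] mm [-0.8 -3.8  5.4] turn 0.006 deg 0.3
plate minc [545.5 301.9] 72.1 fit [541.2 305.7]
line px 280 yaw 40.9 spread [44. 44. 45. 45. 45. 46. 46. 46. 43. 44. 44. 44. 45. 45. 45. 46. 42. 43.
 43. 44. 44. 45. 45. 41. 42. 42. 43. 44. 44. 40. 41. 41. 42. 42. 44. 39.
 40. 40. 41. 43. 38. 39. 39. 40. 40. 42. 37. 38. 39. 39. 42. 36. 37. 38.
 39. 41. 35. 36. 37. 38. 40. 34. 35. 36. 37. 32. 33. 34. 35. 36.]
collar ((544.053955078125, 319.579833984375), 20.566679000854492)
```

View pics/w5.png

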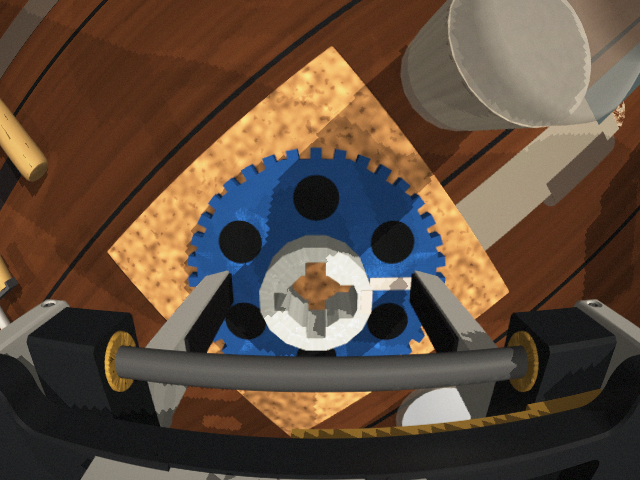

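Request:
step_arm([
  [-0.003,-0.023,0.02],
  [-0.003,-0.023,0.03],
  [-0.003,-0.023,0.03],
  [-0.003,-0.023,0.03],
  [-0.003,-0.023,0.03],
], turn=[0,0,0,0,0])

```text
time: 5.6
eef_pos: [0.5455, 0.3014, 0.0147]
orientation: [1.053, 2.96, 0.0]
contact_force: [0.7, -0.1, -0.9]
grip_width: 0.0942
```

```bash
python3 - <<'E'
from h import *
plan([.5464,0.3013,.0155],140.5)
E
```

```text
pos [0.5455 0.3014 0.0147] yaw 140.81 tilt 0.01 F [ 0.7 -0.1 -0.9] w 0.0942 t 5.6 q7 -0.12
offset [-0.005  0.004 -0.005] mm [-0.8  0.5 -0.8] turn 0.007 deg 0.3
```

Request:
step_arm([
  [0,0,0],
  [0,0,0],
  [0,0,0],
  [0,0,0],
  [0,0,0],
  [0,0,0],
  [0,0,0],
  [0,0,0],
  [0,0,0],
  [0,0,0],
], turn=[0,0,0,0,0,0,0,0,0,0], claw=1, grip_force=45)

```text
time: 6.43
eef_pos: [0.5454, 0.3014, 0.0146]
orientation: [-1.053, -2.96, -0.0]
contact_force: [1.4, 0.7, -1.5]
grip_width: 0.054
```

Request:
step_arm([
  [0,0,-0.05],
  [0,0,-0.1],
  [0,0,-0.2],
  [0,0,-0.3],
  [0,0,-0.4],
  [0,0,-0.4],
], turn=[0,0,0,0,0,0])

```text
time: 6.93
eef_pos: [0.5468, 0.3024, 0.0786]
orientation: [1.053, 2.957, 0.005]
contact_force: [0.5, 0.7, -2.7]
grip_width: 0.0534
```

```bash
python3 - <<'E'
from h import *
plan([.5464,0.3013,.0155],140.5)
wristshot('w6')
E
```

```text
pos [0.5468 0.3024 0.0786] yaw 140.81 tilt 0.26 F [ 0.5  0.7 -2.7] w 0.0534 t 6.93 q7 -0.07
offset [-0.002 -0.009  0.421] mm [-0.3 -1.3 63.1] turn 0.007 deg 0.3
```

View pics/w6.png

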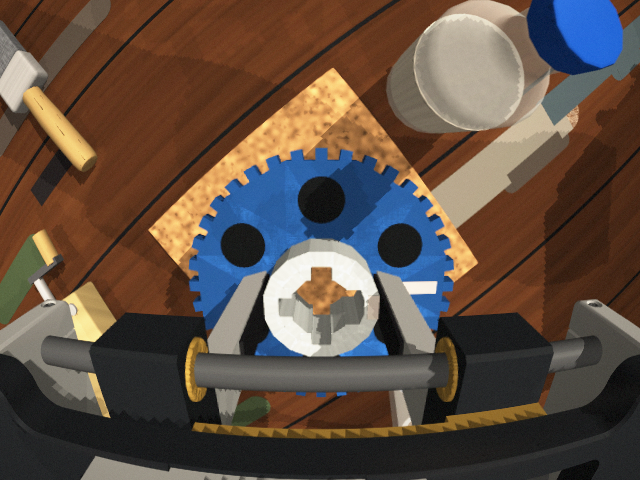

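The cog is held level, with the flats seated at a 53.4 mm opening and the white line horizontal at (422,287), so cog x lies along tool +y. I'll lift it and carry it above column height.

Request:
step_arm([
  [0,0,-0.2],
  [0,0,-0.4],
  [0,0,-0.6],
  [0,0,-0.8],
  [0,0,-1],
  [0,0,-1],
], turn=[0,0,0,0,0,0])

```text
time: 7.48
eef_pos: [0.5468, 0.3027, 0.2298]
orientation: [1.052, 2.956, 0.007]
contact_force: [-0.1, 0.9, -1.5]
grip_width: 0.0537
```

Request:
step_arm([
  [-0.03,-0.06,-0.1],
  [-0.06,-0.12,-0.2],
  [-0.1,-0.18,-0.2],
  [-0.14,-0.24,-0.2],
  [-0.18,-0.3,-0.2],
  [-0.21,-0.36,-0.2],
  [-0.24,-0.4,-0.2],
], turn=[0.14,0.28,0.42,0.56,0.7,0.85,1])

```text
time: 8.07
eef_pos: [0.535, 0.2308, 0.2535]
orientation: [-2.113, -2.324, 0.002]
contact_force: [0.7, 0.2, -3.0]
grip_width: 0.0533
```

Request:
step_arm([
  [-0.08,-0.02,0],
  [-0.16,-0.04,0],
  [-0.24,-0.06,0],
  [-0.32,-0.08,0],
  [-0.4,-0.1,0],
  [-0.47,-0.11,0],
  [-0.52,-0.12,0],
], turn=[0.14,0.28,0.42,0.56,0.7,0.85,1])

```text
time: 8.65
eef_pos: [0.5251, 0.1512, 0.2536]
orientation: [2.842, 1.338, -0.002]
contact_force: [0.1, 0.2, -3.6]
grip_width: 0.0535
```

Request:
step_arm([
  [-0.07,0.04,0],
  [-0.14,0.08,0],
  [-0.21,0.13,0],
  [-0.28,0.17,0],
  [-0.35,0.21,0],
  [-0.4,0.25,0],
  [-0.45,0.28,0],
  [-0.45,0.28,0],
], turn=[0.14,0.28,0.42,0.56,0.7,0.85,1,1])

```text
time: 9.32
eef_pos: [0.5149, 0.0719, 0.2536]
orientation: [3.137, 0.146, -0.002]
contact_force: [0.2, -0.2, -3.4]
grip_width: 0.0536
```

```bash
python3 - <<'E'
from h import *
plan([.5103,0.0223,.26],-5)
E
```

```text
pos [0.5149 0.0719 0.2536] yaw 5.34 tilt 0.09 F [ 0.2 -0.2 -3.4] w 0.0536 t 9.32 q7 -1.75
offset [-0.061  0.326 -0.042] mm [-9.2 48.9 -6.3] turn 0.23 deg 10.3
```

Request:
step_arm([
  [-0.02,0.1,0],
  [-0.04,0.2,0],
  [-0.06,0.3,0],
  [-0.06,0.325,0],
  [-0.06,0.325,0],
  [-0.06,0.325,0],
], turn=[0.1,0.2,0.23,0.23,0.23,0.23])

```text
time: 9.82
eef_pos: [0.5113, 0.0249, 0.2544]
orientation: [-3.139, 0.119, 0.0]
contact_force: [0.2, 0.6, -3.3]
grip_width: 0.0536
```

```bash
python3 - <<'E'
from h import *
plan([.5103,0.0223,.125],-5)
wristshot('w7')
im,d=eyes.capture('side');save('s7.png',im)
E
```

```text
pos [0.5113 0.0249 0.2544] yaw -4.35 tilt 0.02 F [ 0.2  0.6 -3.3] w 0.0536 t 9.82 q7 -1.82
offset [-0.005  0.018  0.863] mm [ -0.8   2.7 129.4] turn 0.014 deg 0.6
```

View pics/w7.png

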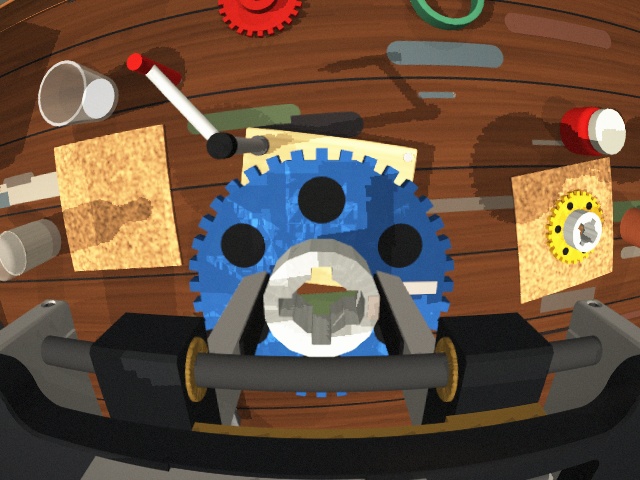

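View pics/s7.png

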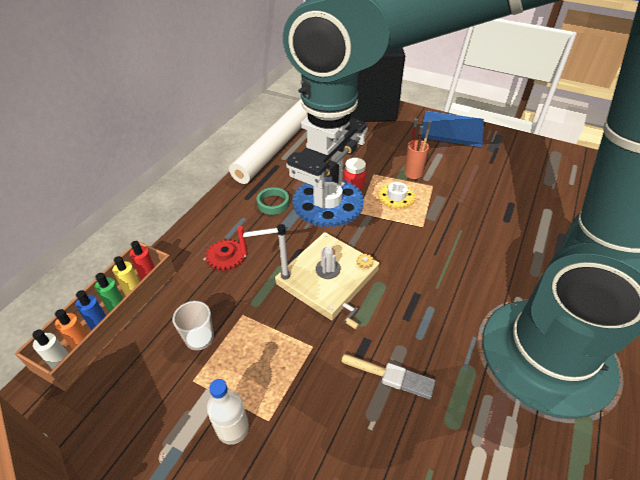

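```bash
python3 - <<'E'
from h import *
for n in ['w6','w7']:
    z=np.load('pics/%s.npz'%n);im=z['im']
    hsv=cv2.cvtColor(im,cv2.COLOR_RGB2HSV)
    m=cv2.inRange(hsv,(100,120,40),(125,255,255));k=np.zeros_like(m);k[140:270,180:465]=255;m&=k
    vs,us=np.nonzero(m);h=cv2.convexHull(np.c_[us,vs].astype(np.int32))[:,0]
    h=h[(h[:,1]<262)]
    P=np.array([wray(u,v,.0016,np.zeros(3),np.eye(3))[:2]*1000 for u,v in h])
    A=np.c_[2*P,np.ones(len(P))];s=np.linalg.lstsq(A,(P**2).sum(1),rcond=None)[0];r=np.sqrt(s[2]+s[0]**2+s[1]**2)
    print(n,s[:2].round(2),r.round(2))
    from scipy.optimize import least_squares
    q=least_squares(lambda c:np.hypot(*(P-c).T)-71.9,[0,0],loss='soft_l1').x;print('fixed r',q.round(2))
E
```

```text
w6 [-1.52  0.55] 71.98
fixed r [-1.43  0.55]
w7 [-1.97  0.61] 72.32
fixed r [-1.45  0.6 ]
```

Request:
step_arm([
  [-0.003,0.015,0.2],
  [-0.003,0.015,0.4],
  [-0.003,0.015,0.6],
  [-0.003,0.015,0.75],
  [-0.003,0.015,0.85],
  [-0.003,0.015,0.87],
  [-0.003,0.015,0.87],
  [-0.003,0.015,0.87],
  [-0.003,0.015,0.87],
], turn=[0.014,0.014,0.014,0.014,0.014,0.014,0.014,0.014,0.014])

```text
time: 10.67
eef_pos: [0.5114, 0.0225, 0.1252]
orientation: [-3.138, 0.141, -0.003]
contact_force: [1.3, 0.0, -3.5]
grip_width: 0.0535
```

```bash
python3 - <<'E'
from h import *
plan([.5107,0.0227,.12],-5)
wristshot('w8')
im,d=eyes.capture('side');save('s8.png',cv2.resize(im[190:310,240:400],None,fx=5,fy=5,interpolation=cv2.INTER_CUBIC))
E
```

```text
pos [0.5114 0.0225 0.1252] yaw -5.13 tilt 0.1 F [ 1.3  0.  -3.5] w 0.0535 t 10.67 q7 -1.88
offset [-0.005 -0.001  0.035] mm [-0.7 -0.2  5.2] turn -0.003 deg -0.1
```

View pics/w8.png

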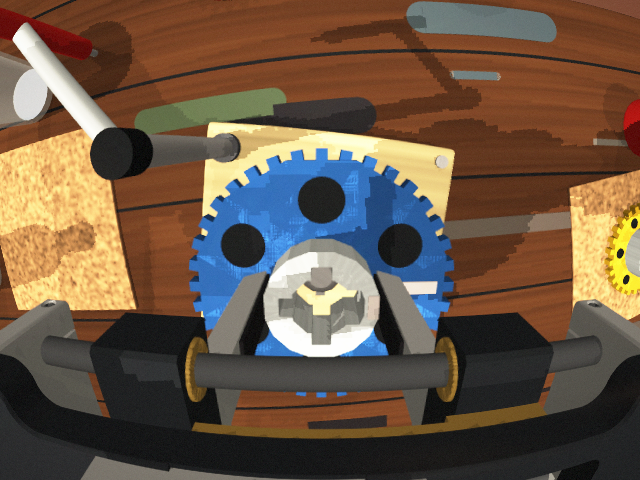

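View pics/s8.png

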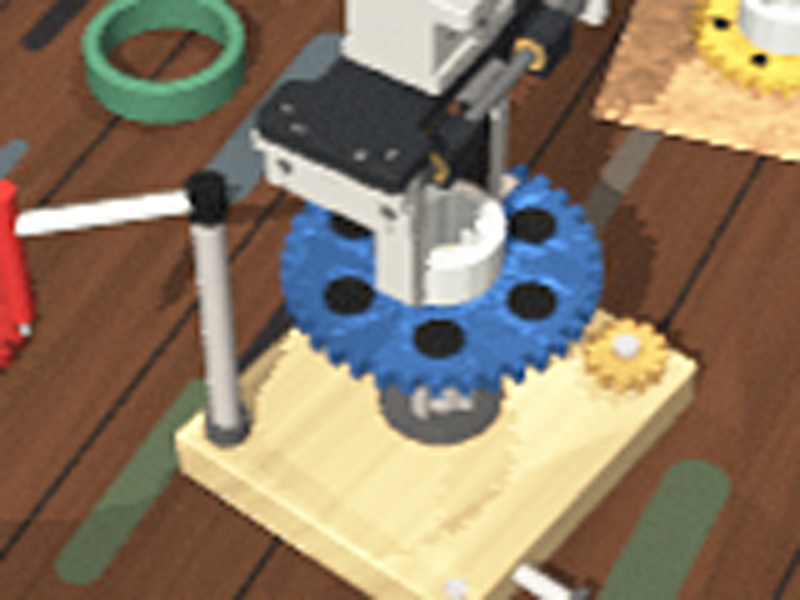

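```bash
python3 - <<'E'
from h import *
z=np.load('pics/w8.npz');im=z['im']
save('w8z.png',cv2.resize(im[225:365,250:400],None,fx=5,fy=4,interpolation=cv2.INTER_CUBIC))
x=z['x'];R=z['R']
print(wproj([.5097,.0224,.104],x,R),wproj([.5097,.0224,.034],x,R))
E
```

```text
[320.23370239 275.42362313] [320.50099353 244.09271064]
```

View pics/w8z.png

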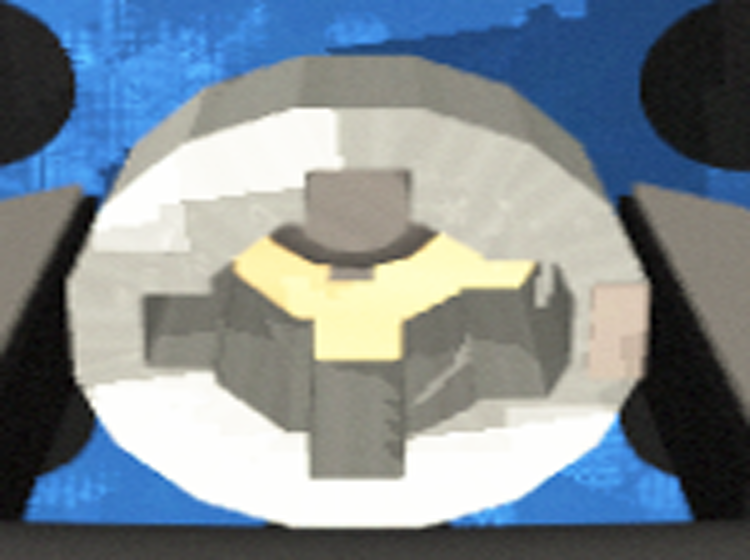

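Hub and slots line up through the bore (dome at about (320,270) in the full image). I'll descend slowly and watch the force.

Request:
step_arm([
  [-0.003,0,0.03],
  [-0.003,0,0.06],
  [-0.003,0,0.08],
  [-0.003,0,0.1],
  [-0.003,0,0.12],
  [-0.003,0,0.14],
  [-0.003,0,0.15],
  [-0.003,0,0.15],
], turn=[0,0,0,0,0,0,0,0])

```text
time: 11.43
eef_pos: [0.51, 0.0222, 0.1011]
orientation: [-3.138, 0.141, 0.001]
contact_force: [-0.5, 0.6, -4.2]
grip_width: 0.0536
```

```bash
python3 - <<'E'
from h import *
plan([.5107,0.0227,.09],-5)
print(arm.get_state()['wrist_torque'])
E
```

```text
pos [0.51   0.0222 0.1011] yaw -5.16 tilt 0.03 F [-0.5  0.6 -4.2] w 0.0536 t 11.43 q7 -1.9
offset [ 0.004 -0.003  0.074] mm [ 0.6 -0.5 11.1] turn -0.004 deg -0.2
[ 0.05349626 -0.02229757 -0.00289619]
```

Request:
step_arm([
  [0.002,0,0.01],
  [0.003,0,0.02],
  [0.003,0,0.03],
  [0.003,0,0.04],
  [0.003,0,0.05],
  [0.003,0,0.05],
  [0.003,0,0.05],
], turn=[0,0,0,0,0,0,0])

```text
time: 12.02
eef_pos: [0.5106, 0.0222, 0.0939]
orientation: [-3.138, 0.141, 0.0]
contact_force: [1.1, 0.5, -4.2]
grip_width: 0.0537
```

```bash
python3 - <<'E'
from h import *
plan([.5107,0.0227,.0465],-5)
print(arm.get_state()['wrist_torque'])
wristshot('w9')
im,d=eyes.capture('side');save('s9.png',cv2.resize(im[190:310,240:400],None,fx=5,fy=5,interpolation=cv2.INTER_CUBIC))
E
```

```text
pos [0.5106 0.0222 0.0939] yaw -5.16 tilt 0.02 F [ 1.1  0.5 -4.2] w 0.0537 t 12.02 q7 -1.9
offset [ 0.001 -0.003  0.316] mm [ 0.1 -0.5 47.4] turn -0.004 deg -0.2
[ 0.07487862 -0.01855728  0.04323924]
```

View pics/w9.png

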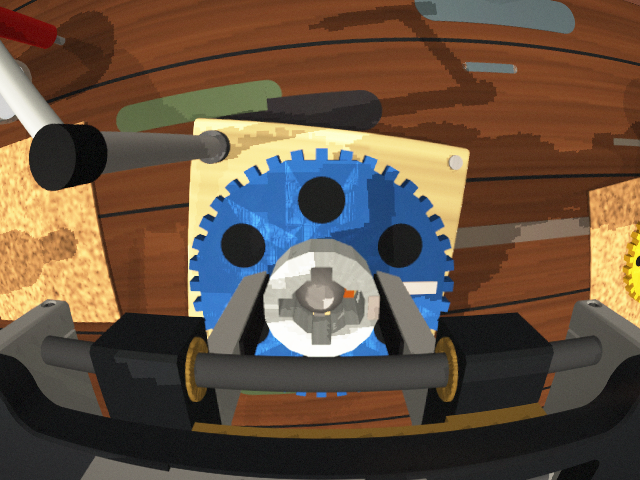

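The cog is past the spline ends with no force, and orange shows in the right-hand master slot at (350,294). I'll continue down.

Request:
step_arm([
  [0,0,0.04],
  [0,0,0.08],
  [0,0,0.12],
  [0,0,0.16],
  [0,0,0.2],
  [0,0,0.24],
  [0,0,0.27],
  [0,0,0.28],
  [0,0,0.28],
], turn=[0,0,0,0,0,0,0,0,0])

```text
time: 12.87
eef_pos: [0.5104, 0.0222, 0.0516]
orientation: [-3.138, 0.141, 0.001]
contact_force: [-0.3, 1.4, -4.0]
grip_width: 0.0534
```

Request:
step_arm([
  [0,0,0.008],
  [0,0,0.016],
  [0,0,0.024],
  [0,0,0.03],
  [0,0,0.03],
], turn=[0,0,0,0,0])

```text
time: 13.28
eef_pos: [0.5106, 0.0222, 0.0474]
orientation: [-3.138, 0.142, 0.0]
contact_force: [-0.7, -0.2, -3.3]
grip_width: 0.0536
```

```bash
python3 - <<'E'
from h import *
plan([.5107,0.0227,.0455],-5)
print(arm.get_state()['wrist_torque'])
E
```

```text
pos [0.5106 0.0222 0.0474] yaw -5.16 tilt 0.01 F [-0.7 -0.2 -3.3] w 0.0536 t 13.28 q7 -1.93
offset [ 0.    -0.003  0.013] mm [ 0.1 -0.5  1.9] turn -0.004 deg -0.2
[ 0.03818554  0.01143973 -0.04981241]
```

Request:
step_arm([
  [0,0,0.005],
  [0,0,0.01],
  [0,0,0.015],
  [0,0,0.015],
], turn=[0,0,0,0])

```text
time: 13.62
eef_pos: [0.5107, 0.0222, 0.0455]
orientation: [3.138, -0.142, 0.0]
contact_force: [-2.5, -0.2, 3.9]
grip_width: 0.0534
```

Contact at TCP z .0455, where home was predicted at .0457. I'll press slightly and release.

Request:
step_arm([
  [0,0,0.003],
  [0,0,0.003],
  [0,0,0.003],
], turn=[0,0,0])

```text
time: 13.87
eef_pos: [0.5107, 0.0222, 0.0455]
orientation: [3.138, -0.142, 0.0]
contact_force: [-7.2, -1.1, 13.2]
grip_width: 0.0537
```

Request:
step_arm([
  [0,0,0],
  [0,0,0],
  [0,0,0],
  [0,0,0],
  [0,0,0],
  [0,0,0],
  [0,0,0],
  [0,0,0],
], turn=[0,0,0,0,0,0,0,0], claw=0)

```text
time: 14.53
eef_pos: [0.5106, 0.0222, 0.0448]
orientation: [-3.138, 0.141, 0.0]
contact_force: [-0.1, 0.7, 0.1]
grip_width: 0.0939
```

```bash
python3 - <<'E'
from h import *
plan([.4645,-.3277,.3],-32)
wristshot('w10')
E
```

```text
pos [0.5106 0.0222 0.0448] yaw -5.16 tilt 0.01 F [-0.1  0.7  0.1] w 0.0939 t 14.53 q7 -1.93
offset [-0.097  2.351 -1.701] mm [ -14.5  352.6 -255.2] turn 0.596 deg 26.8
```

View pics/w10.png

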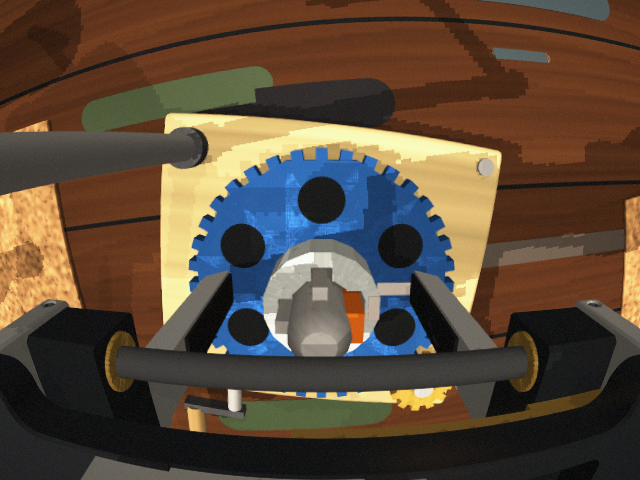

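Big cog is home: underside at about 34 mm, force zero after release, and the orange spline sits in the white-marked slot. Now up and across to the small cog.

Request:
step_arm([
  [0,0,-0.1],
  [0,0,-0.25],
  [0,0,-0.5],
  [0,0,-0.75],
  [0,0,-1],
  [0,0,-1],
], turn=[0,0,0,0,0,0])

```text
time: 15.08
eef_pos: [0.5135, 0.0226, 0.2015]
orientation: [-3.138, 0.141, -0.014]
contact_force: [1.2, -0.5, 0.2]
grip_width: 0.0939
```

Request:
step_arm([
  [0,0.1,-0.25],
  [0,0.3,-0.45],
  [0,0.5,-0.6],
  [0,0.7,-0.7],
  [0,0.9,-0.7],
  [0,1,-0.7],
], turn=[-0.12,-0.26,-0.4,-0.54,-0.66,-0.7])

```text
time: 15.58
eef_pos: [0.4968, -0.1311, 0.3008]
orientation: [3.056, 0.72, 0.002]
contact_force: [0.2, 0.0, -0.3]
grip_width: 0.0939
```

Request:
step_arm([
  [-0.11,0.15,0],
  [-0.22,0.3,0],
  [-0.33,0.45,0],
  [-0.44,0.6,0],
  [-0.55,0.77,0],
  [-0.55,0.77,0],
], turn=[-0.14,-0.28,-0.42,-0.56,-0.7,-0.7])

```text
time: 16.08
eef_pos: [0.4726, -0.2729, 0.2993]
orientation: [2.747, 1.524, -0.002]
contact_force: [-0.1, -1.0, -0.4]
grip_width: 0.0944
```

```bash
python3 - <<'E'
from h import *
plan([.4645,-.3277,.25],58)
E
```

```text
pos [ 0.4726 -0.2729  0.2993] yaw 58.03 tilt 0.09 F [-0.1 -1.  -0.4] w 0.0944 t 16.08 q7 -0.13
offset [-0.338  0.148  0.329] mm [-50.7  22.1  49.4] turn 0.001 deg 0.0
```

Request:
step_arm([
  [-0.16,0.07,0],
  [-0.34,0.15,0.2],
  [-0.34,0.15,0.4],
  [-0.34,0.15,0.6],
  [-0.34,0.15,0.8],
  [-0.34,0.15,0.87],
  [-0.34,0.15,0.87],
  [-0.34,0.15,0.87],
], turn=[0,0,0,0,0,0,0,0])

```text
time: 16.75
eef_pos: [0.4667, -0.3225, 0.1702]
orientation: [2.75, 1.519, 0.0]
contact_force: [0.5, -0.4, 0.5]
grip_width: 0.0941
```

```bash
python3 - <<'E'
from h import *
plan([.4645,-.3277,.25],58)
wristshot('w11')
cogmeas('w11','y',box=(230,120,430,310))
z=np.load('pics/w11.npz');print(wray(430,130,.175,z['x'],z['R']))
E
```

```text
pos [ 0.4667 -0.3225  0.1702] yaw 57.83 tilt 0.01 F [ 0.5 -0.4  0.5] w 0.0941 t 16.75 q7 -0.08
offset [-0.037  0.006 -0.532] mm [ -5.6   0.9 -79.8] turn -0.004 deg -0.2
plate minc [ 464.7 -327.8] 52.4 fit [ 464.6 -327.7]
line px 199 yaw -122.1 spread [-176.  -72. -168. -166.  -79.  -83. -159. -159.  -89. -154.  -91. -152.
  -96.  -91. -147. -100.  -94. -146. -140. -104.  -98. -141. -134. -128.
 -121. -114. -108. -101. -137. -131. -124. -118. -111. -105. -131. -124.
 -118. -111. -126. -119. -124. -118. -121. -124. -118. -121. -124. -118.
 -121. -124.]
collar ((462.6932373046875, -329.2025451660156), 29.673049926757812)
[ 0.55347738 -0.2822363   0.175     ]
```

View pics/w11.png

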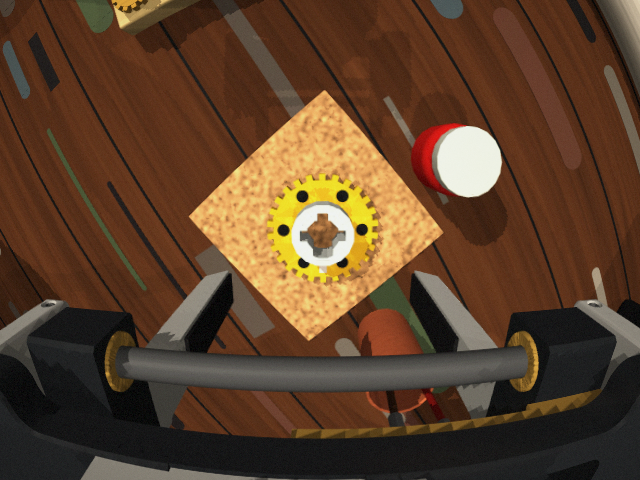

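The yellow cog is at (322,232), with its white mark pointing straight down the image, so cog x lies along tool -x. The jar at (390,360) is clear of the jaws, so I'll descend.

Request:
step_arm([
  [-0.03,0.006,0.2],
  [-0.036,0.006,0.4],
  [-0.036,0.006,0.6],
  [-0.036,0.006,0.8],
  [-0.036,0.006,0.9],
  [-0.036,0.006,0.97],
  [-0.036,0.006,0.97],
  [-0.036,0.006,0.97],
  [-0.036,0.006,0.97],
], turn=[-0.01,-0.01,-0.01,-0.01,-0.01,-0.01,-0.01,-0.01,-0.01])

```text
time: 17.55
eef_pos: [0.4653, -0.3282, 0.0256]
orientation: [2.742, 1.529, 0.002]
contact_force: [1.2, 0.4, 0.8]
grip_width: 0.0941
```

```bash
python3 - <<'E'
from h import *
plan([.4646,-.3277,.0150],58.3)
wristshot('w12')
E
```

```text
pos [ 0.4653 -0.3282  0.0256] yaw 58.28 tilt 0.14 F [1.2 0.4 0.8] w 0.0941 t 17.55 q7 -0.1
offset [ 0.    -0.006  0.071] mm [ 0.1 -0.9 10.6] turn -0.0 deg -0.0
```

View pics/w12.png

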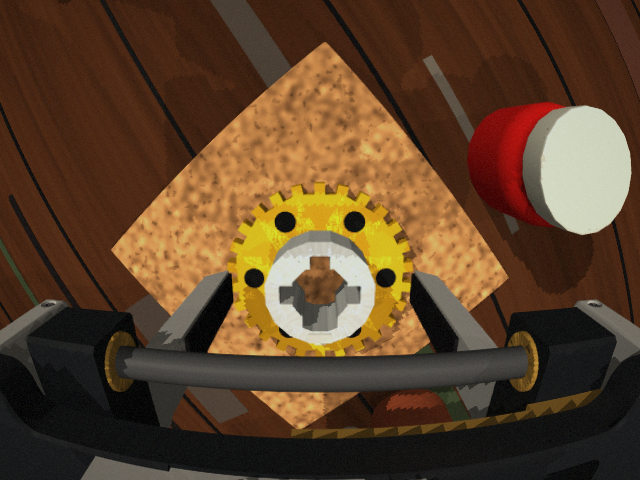

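The collar is centred between the fingers at (320,290). I'll go down the last 10 mm.

Request:
step_arm([
  [0,-0.005,0.03],
  [0,-0.005,0.05],
  [0,-0.005,0.065],
  [0,-0.005,0.07],
  [0,-0.005,0.07],
  [0,-0.005,0.07],
], turn=[0,0,0,0,0,0])

```text
time: 18.1
eef_pos: [0.4636, -0.3271, 0.0133]
orientation: [-2.744, -1.53, 0.0]
contact_force: [-0.2, -0.7, -0.3]
grip_width: 0.094
```

```bash
python3 - <<'E'
from h import *
plan([.4646,-.3277,.0150],58.3)
E
```

```text
pos [ 0.4636 -0.3271  0.0133] yaw 58.28 tilt 0.01 F [-0.2 -0.7 -0.3] w 0.094 t 18.1 q7 -0.1
offset [ 0.     0.008 -0.011] mm [ 0.   1.2 -1.7] turn -0.0 deg -0.0
```

Raise slightly by 1.5 mm to clear the plate, then close.

Request:
step_arm([
  [0,0.006,-0.01],
  [0,0.006,-0.01],
  [0,0.006,-0.01],
], turn=[0,0,0])

```text
time: 18.35
eef_pos: [0.4645, -0.3277, 0.015]
orientation: [2.744, 1.53, 0.0]
contact_force: [-0.5, 0.3, -0.0]
grip_width: 0.0938
```

Request:
step_arm([
  [0,0,0],
  [0,0,0],
  [0,0,0],
  [0,0,0],
  [0,0,0],
  [0,0,0],
  [0,0,0],
  [0,0,0],
  [0,0,0],
  [0,0,0],
], turn=[0,0,0,0,0,0,0,0,0,0], claw=1, grip_force=45)

```text
time: 19.18
eef_pos: [0.4643, -0.3276, 0.0148]
orientation: [-2.744, -1.53, 0.0]
contact_force: [0.1, 0.1, 0.2]
grip_width: 0.0537
```

Request:
step_arm([
  [0,0,-0.05],
  [0,0,-0.1],
  [0,0,-0.2],
  [0,0,-0.4],
  [0,0,-0.6],
  [0,0,-0.8],
  [0,0,-1],
  [0,0,-1],
], turn=[0,0,0,0,0,0,0,0])

```text
time: 19.85
eef_pos: [0.4665, -0.3289, 0.1713]
orientation: [2.738, 1.526, 0.006]
contact_force: [0.4, 0.4, -0.5]
grip_width: 0.0535
```

```bash
python3 - <<'E'
from h import *
plan([.5106,.0222,.25],85)
wristshot('w13')
z=np.load('pics/w13.npz');im=z['im']
hsv=cv2.cvtColor(im,cv2.COLOR_RGB2HSV)
m=cv2.inRange(hsv,(20,180,90),(36,255,255));k=np.zeros_like(m);k[160:290,210:430]=255;m&=k
n,l,st,ce=cv2.connectedComponentsWithStats(m);i=1+np.argmax(st[1:,4]);m=(l==i)
vs,us=np.nonzero(m);h=cv2.convexHull(np.c_[us,vs].astype(np.int32))[:,0];h=h[h[:,1]<285]
P=np.array([wray(u,v,.0016,np.zeros(3),np.eye(3))[:2]*1000 for u,v in h])
A=np.c_[2*P,np.ones(len(P))];s=np.linalg.lstsq(A,(P**2).sum(1),rcond=None)[0];r=np.sqrt(s[2]+s[0]**2+s[1]**2);print(s[:2],r)
E
```

```text
pos [ 0.4665 -0.3289  0.1713] yaw 58.28 tilt 0.47 F [ 0.4  0.4 -0.5] w 0.0535 t 19.85 q7 -0.06
offset [ 2.145 -0.976 -0.533] mm [ 321.8 -146.5  -80. ] turn -0.594 deg -26.7
[ 0.45745279 -0.29754847] 51.95556344269738
```

View pics/w13.png

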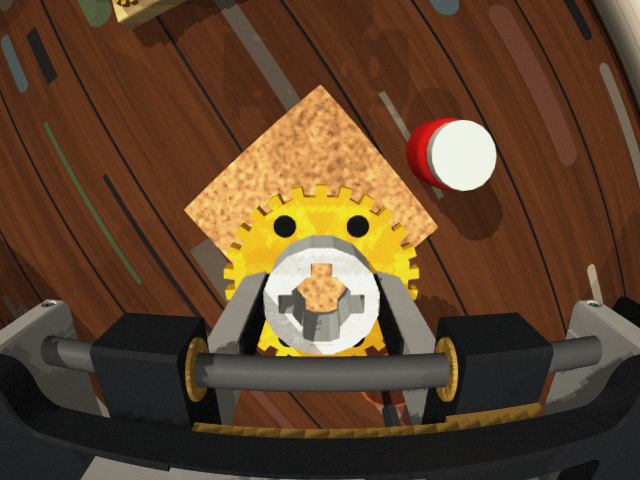

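The small cog is held level with flats seated (53.5 mm), and its mark is towards tool -x. I'll carry it to the hub.

Request:
step_arm([
  [0.05,-0.02,-0.2],
  [0.2,-0.09,-0.4],
  [0.4,-0.18,-0.53],
  [0.6,-0.27,-0.53],
  [0.8,-0.36,-0.53],
  [1,-0.45,-0.53],
], turn=[0,0,0,0,0,0])

```text
time: 20.4
eef_pos: [0.4854, -0.1629, 0.2441]
orientation: [-2.744, -1.53, 0.0]
contact_force: [1.3, 0.0, -2.1]
grip_width: 0.0539
```

Request:
step_arm([
  [0.2,-0.09,0],
  [0.4,-0.18,0],
  [0.6,-0.27,0],
  [0.8,-0.37,0],
  [0.95,-0.45,0],
  [0.95,-0.45,0],
], turn=[-0.12,-0.24,-0.36,-0.48,-0.6,-0.6])

```text
time: 20.9
eef_pos: [0.5029, -0.0024, 0.244]
orientation: [-2.296, -2.142, -0.001]
contact_force: [-0.2, 0.8, -0.7]
grip_width: 0.0537
```

```bash
python3 - <<'E'
from h import *
plan([.5097,.0221,.25],85)
E
```

```text
pos [ 0.5029 -0.0024  0.244 ] yaw 86.02 tilt 0.09 F [-0.2  0.8 -0.7] w 0.0537 t 20.9 q7 -0.21
offset [ 0.166  0.034 -0.04 ] mm [24.9  5.1 -6. ] turn 0.023 deg 1.0
```

Request:
step_arm([
  [0.08,0.016,0],
  [0.165,0.034,0],
  [0.165,0.034,0.2],
  [0.165,0.034,0.4],
  [0.165,0.034,0.6],
  [0.165,0.034,0.72],
  [0.165,0.034,0.75],
  [0.165,0.034,0.75],
  [0.165,0.034,0.75],
  [0.165,0.034,0.75],
], turn=[0.01,0.023,0.023,0.023,0.023,0.023,0.023,0.023,0.023,0.023])

```text
time: 21.73
eef_pos: [0.5111, 0.0164, 0.1331]
orientation: [2.329, 2.106, 0.002]
contact_force: [0.1, -0.4, -1.3]
grip_width: 0.0538
```

```bash
python3 - <<'E'
from h import *
plan([.5097,.0221,.124],85)
im,_,x,R=wristshot('w14')
print(wproj([.5097,.0223,.104],x,R))
save('w14z.png',cv2.resize(im[225:365,250:400],None,fx=5,fy=4,interpolation=cv2.INTER_CUBIC))
im,d=eyes.capture('side');save('s14.png',cv2.resize(im[190:310,240:400],None,fx=5,fy=5,interpolation=cv2.INTER_CUBIC))
E
```

```text
pos [0.5111 0.0164 0.1331] yaw 84.24 tilt 0.1 F [ 0.1 -0.4 -1.3] w 0.0538 t 21.73 q7 -0.36
offset [ 0.037 -0.013  0.061] mm [ 5.5 -2.   9.1] turn -0.017 deg -0.8
[318.76536545 258.9654456 ]
```

View pics/w14z.png

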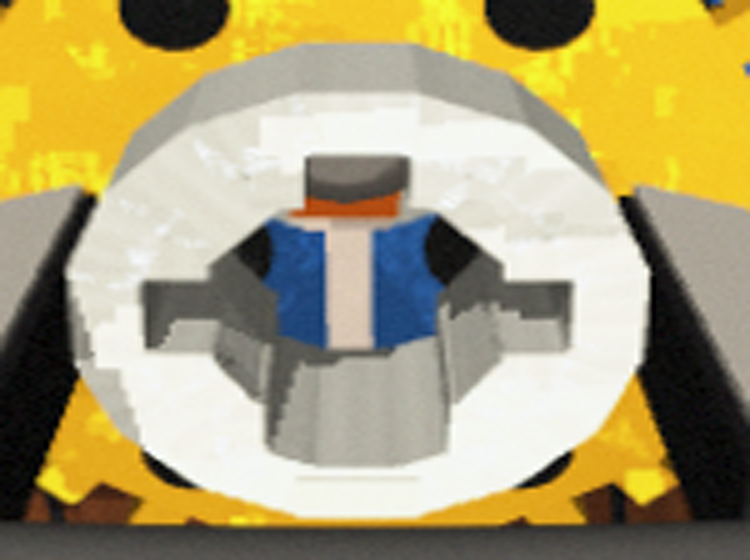

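View pics/s14.png

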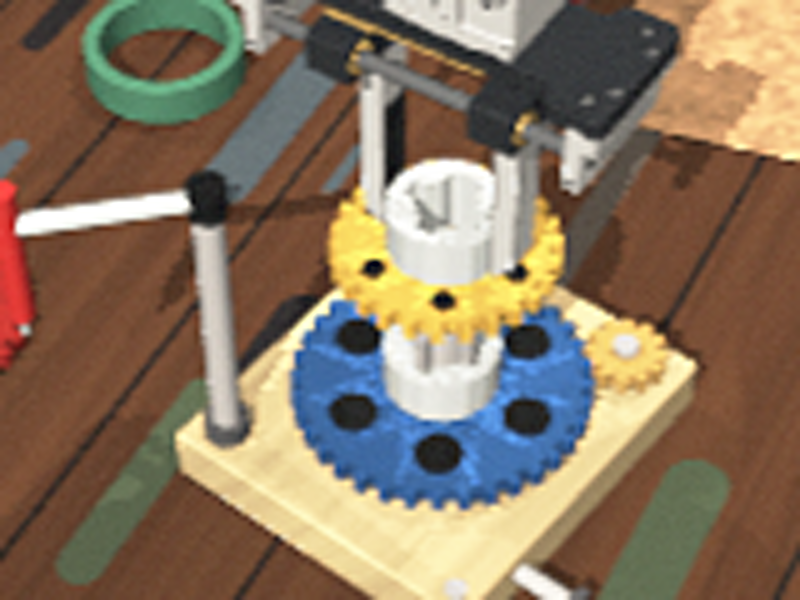

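The wide slot is towards tool -x, with the orange spline and the blue cog's white line centred in the bore view. I'll correct by 5.5 mm in x and -2 mm in y.

Request:
step_arm([
  [0.02,-0.007,0],
  [0.037,-0.013,0],
  [0.037,-0.013,0.02],
  [0.037,-0.013,0.03],
  [0.037,-0.013,0.03],
  [0.037,-0.013,0.03],
], turn=[-0.01,-0.017,-0.017,-0.017,-0.017,-0.017])

```text
time: 22.33
eef_pos: [0.5089, 0.0221, 0.1271]
orientation: [-2.316, -2.122, 0.0]
contact_force: [-0.2, -0.1, -2.4]
grip_width: 0.0535
```

```bash
python3 - <<'E'
from h import *
plan([.5097,.0221,.1],85)
im,_,x,R=wristshot('w15')
save('w15z.png',cv2.resize(im[225:365,250:400],None,fx=5,fy=4,interpolation=cv2.INTER_CUBIC))
E
```

```text
pos [0.5089 0.0221 0.1271] yaw 85.01 tilt 0.02 F [-0.2 -0.1 -2.4] w 0.0535 t 22.33 q7 -0.36
offset [0.001 0.005 0.181] mm [ 0.1  0.8 27.1] turn 0.0 deg 0.0
```

View pics/w15z.png

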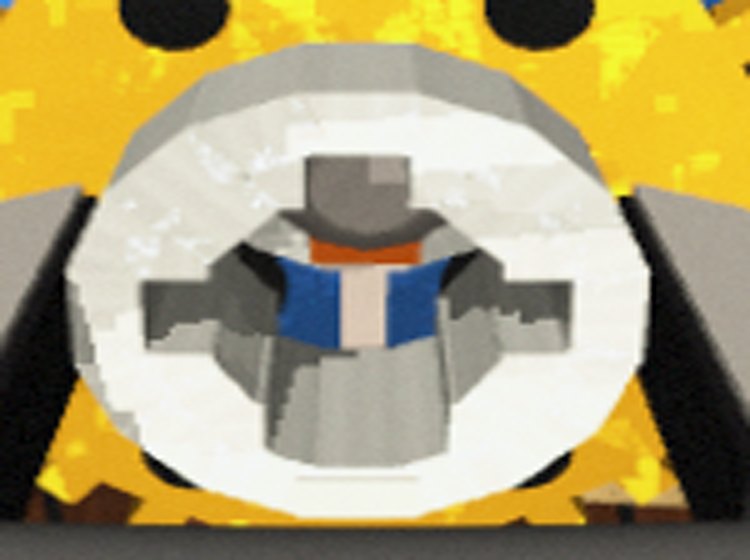

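Request:
step_arm([
  [0,0.005,0.03],
  [0,0.005,0.06],
  [0,0.005,0.09],
  [0,0.005,0.11],
  [0,0.005,0.13],
  [0,0.005,0.15],
  [0,0.005,0.17],
  [0,0.005,0.17],
  [0,0.005,0.17],
], turn=[0,0,0,0,0,0,0,0,0])

```text
time: 23.13
eef_pos: [0.5097, 0.0221, 0.1017]
orientation: [-2.316, -2.123, 0.0]
contact_force: [0.2, 0.6, -1.9]
grip_width: 0.054
```

```bash
python3 - <<'E'
from h import *
plan([.5097,.0221,.0798],85)
print(arm.get_state()['wrist_torque'])
E
```

```text
pos [0.5097 0.0221 0.1017] yaw 85.02 tilt 0.01 F [ 0.2  0.6 -1.9] w 0.054 t 23.13 q7 -0.38
offset [-0.    -0.     0.146] mm [-0.  -0.  21.9] turn 0.0 deg 0.0
[-0.0004017  -0.08697297 -0.00746746]
```

Request:
step_arm([
  [0,0,0.01],
  [0,0,0.02],
  [0,0,0.03],
  [0,0,0.04],
  [0,0,0.05],
  [0,0,0.05],
], turn=[0,0,0,0,0,0])

```text
time: 23.63
eef_pos: [0.5096, 0.0221, 0.094]
orientation: [-2.316, -2.123, 0.0]
contact_force: [0.2, 0.9, -1.0]
grip_width: 0.0536
```

Request:
step_arm([
  [0,0,0.02],
  [0,0,0.04],
  [0,0,0.06],
  [0,0,0.07],
  [0,0,0.08],
  [0,0,0.08],
], turn=[0,0,0,0,0,0])

```text
time: 24.13
eef_pos: [0.5096, 0.0221, 0.082]
orientation: [-2.316, -2.122, 0.0]
contact_force: [-0.4, 0.1, -1.7]
grip_width: 0.0533
```

```bash
python3 - <<'E'
from h import *
plan([.5097,.0221,.0798],85)
E
```

```text
pos [0.5096 0.0221 0.082 ] yaw 85.02 tilt 0.03 F [-0.4  0.1 -1.7] w 0.0533 t 24.13 q7 -0.4
offset [-0.     0.001  0.015] mm [-0.   0.1  2.2] turn 0.0 deg 0.0
```

Request:
step_arm([
  [0,0,0.005],
  [0,0,0.01],
  [0,0,0.014],
  [0,0,0.014],
  [0,0,0.014],
], turn=[0,0,0,0,0])

```text
time: 24.55
eef_pos: [0.5098, 0.0221, 0.0803]
orientation: [-2.316, -2.123, -0.0]
contact_force: [-0.1, 1.5, -0.9]
grip_width: 0.0535
```

Request:
step_arm([
  [0,0,0.003],
  [0,0,0.003],
  [0,0,0.003],
], turn=[0,0,0])

```text
time: 24.8
eef_pos: [0.5098, 0.0221, 0.0798]
orientation: [-2.316, -2.123, -0.0]
contact_force: [-0.2, -0.2, -2.0]
grip_width: 0.0533
```

Request:
step_arm([
  [0,0,0.003],
  [0,0,0.005],
  [0,0,0.005],
  [0,0,0.005],
], turn=[0,0,0,0])

```text
time: 25.13
eef_pos: [0.5098, 0.0221, 0.0797]
orientation: [2.316, 2.122, -0.0]
contact_force: [-6.1, -0.6, 15.8]
grip_width: 0.0533
```

Firm contact at TCP z .0797 (predicted home .0798). I'll release and withdraw straight up.

Request:
step_arm([
  [0,0,0],
  [0,0,0],
  [0,0,0],
  [0,0,0],
  [0,0,0],
  [0,0,0],
  [0,0,0],
  [0,0,0],
], turn=[0,0,0,0,0,0,0,0], claw=0)

```text
time: 25.8
eef_pos: [0.5098, 0.022, 0.079]
orientation: [-2.316, -2.123, 0.0]
contact_force: [-0.1, -0.5, -0.8]
grip_width: 0.0937
```

Request:
step_arm([
  [0,0,-0.05],
  [0,0,-0.15],
  [0,0,-0.3],
  [0,0,-0.5],
  [0,0,-0.75],
  [0,0,-1],
  [0,0,-1],
], turn=[0,0,0,0,0,0,0])

```text
time: 26.38
eef_pos: [0.5123, 0.0227, 0.2362]
orientation: [2.311, 2.119, 0.01]
contact_force: [0.4, 0.1, 1.1]
grip_width: 0.0939
```

Request:
step_arm([
  [-0.2,0,0],
  [-0.4,0,0],
  [-0.6,0,0],
  [-0.6,0,0],
  [-0.6,0,0],
], turn=[0,0,0,0,0])

```text
time: 26.8
eef_pos: [0.5017, -0.0688, 0.2294]
orientation: [2.319, 2.119, 0.0]
contact_force: [0.1, 0.5, -0.2]
grip_width: 0.0941
```

```bash
python3 - <<'E'
from h import *
plan([.5097,.0221,.0798],85)
im,_,x,R=wristshot('w16')
im,d=eyes.capture('side');save('s16.png',im);save('s16z.png',cv2.resize(im[190:310,240:400],None,fx=5,fy=5,interpolation=cv2.INTER_CUBIC))
z=np.load('pics/w16.npz');K=CM['camera_matrix']
E
```

```text
pos [ 0.5017 -0.0688  0.2294] yaw 84.86 tilt 0.01 F [ 0.1  0.5 -0.2] w 0.0941 t 26.8 q7 -0.1
offset [ 0.609 -0.002  0.998] mm [ 91.3  -0.3 149.6] turn -0.003 deg -0.1
```

View pics/w16.png

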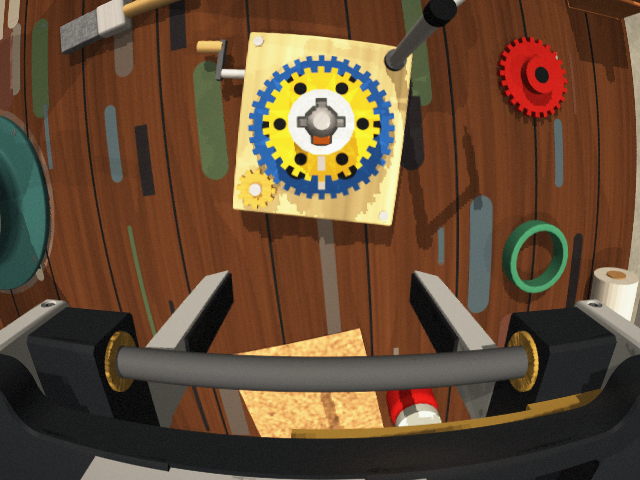

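View pics/s16.png

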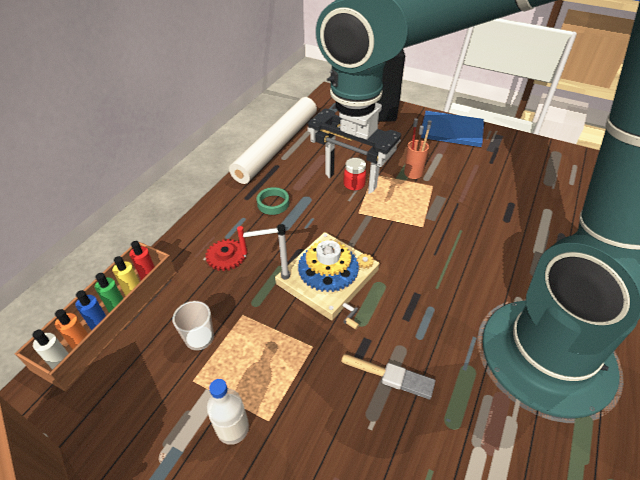

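View pics/s16z.png

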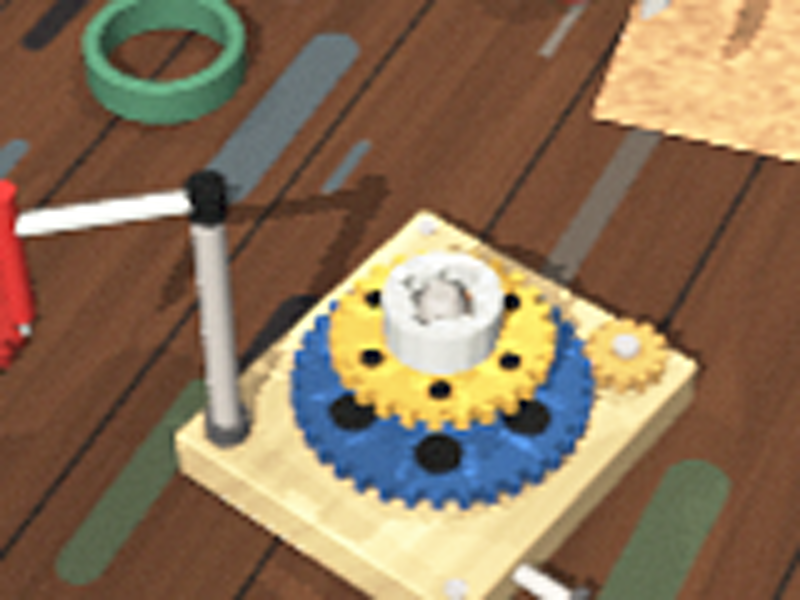

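The yellow cog sits on the blue one at (320,122). Orange is in the master slot at (322,140) and both white lines point the same way. The bystanders look undisturbed and the gripper is clear, so I'll hand in.

```bash
python3 - <<'E'
from h import *
print(workorder.sign_off())
E
```

```text
the job is handed in; nothing more can be done
None
```

Both cogs are on the hub, boss up: first the big blue one, then the small yellow one on top. I held each cog all the way down, pressed it lightly onto its seat and only then let go. I handed the job in at about 27 s; sign-off gives no verdict.

- **Seating:** the blue cog touched down with the tool tip at z = 45.5 mm (45.7 expected) and the yellow at 79.7 mm (79.8 expected). Neither met the spline ends on the way down, and the highest reading was about 16–18 N, when I pressed the yellow cog home.
- **Alignment:** in the last pictures the orange spline shows in the yellow cog's wide master slot, and the white lines of both cogs point the same way. I saw the same for the blue cog after releasing it.
- **Bystanders:** by eye in the last pictures, nothing else had moved. I did not measure their positions. The gripper is open and well clear of everything.
- **Disagreement:** the overhead camera put both cogs about 4–5 mm further along y than the wrist camera did. I used the wrist camera, whose views from different angles agreed within 1 mm, and both cogs fitted cleanly.

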